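Pin a three-plate mounting pack in its assembly jig

ROBOT

A 7-joint arm with a two-finger parallel gripper is mounted at the origin on the work surface. World frame = base frame: x ahead of the robot, y to its left, z up, the work surface at z = 0. Lengths are in m, angles in rad, forces in N, time in s.
With the tool pointing down it reaches from about 0.35 to 0.775 m from the base axis. Payload 3.1 kg.
Tool frame: the origin (TCP) lies midway between the tips of the shut fingers; the grasp point (between the pads) lies manip.grasp_offset behind it (manip.grasp_offset is the distance from the TCP to the grasp point, in m); x points along the fingers, z is the direction in which the jaws open and shut, and the axes are right-handed (so a half turn about x gives the same grasp; the last joint's range is limited). The gripper opens to 85 mm and grips with 20 to 120 N. Pads are 22 mm wide; open, the fingers measure 114 mm over their backs; the gripper's body (76 mm by 85 mm) begins 54 mm behind the grasp point. The pads swing forward as they close: fully open they stand 13 mm farther back than shut.
Start: joints at [-1.192, 0.311, 0.014, 1.512, -0.004, 1.319, -0.027], TCP at [0.225, 0.502, 0.211] pointing down, gripper open.
Joint ranges: [-2.7, 2.7], [-0.3, 1.91], [-1.27, 1.3], [0.12, 2.57], [-1.44, 4.58], [0.2, 2.03], [-3.05, 3.05]. Speed limits (rad/s): [2.79, 2.79, 3.14, 3.14, 3.14, 3.14, 3.14].

INTERFACE

Orientations are given as a unit quaternion [w, x, y, z].
In Python, from plant import manip gives the robot as it stands. The module is installed in compiled form; this text tells all that it offers.
- The arm moves only by the shell command python3 -m crank 'ROWS'. ROWS is JSON, one flat list of numbers, 5 for each row, row after row: the shift along the tool's x, y, z in mm, then the turn about the tool's x in degrees, then the closure, from 0 (fully open) to 1 (shut). A call has 1 to 12 rows; each row is the pose to reach, as a shift and turn from the pose commanded when the call began, along the tool's axes at that moment; what a row does not reach only later rows make up. A row lasts 1/12 s, in which the tool goes at most 41.7 mm and 7.16 degrees, less where a joint would pass 70% of its speed; a pose out of reach is approached as far as the arm can. A call with a gripper value outside its range is refused whole. The fingers move at their own pace and stop on an object; the grip force is fixed at half the most. Time passes only in rows, so rows that repeat a pose let the fingers close. It gives the time, the measured TCP pose, the force and the opening at its end, in the units of the state.
- manip.observe(): the state, without advancing time (a new reading comes with each control period).
- manip.capture(name): name is "scene" or "top" or "wrist"; returns the picture (384x512x3 uint8, blue, green, red); there is no depth.
- manip.camera_params(name): a dict with "mtx" (3x3 intrinsics, pixels), "cam_to_world" (4x4, takes a point from camera to world coordinates). Camera axes: x right, y down, z forward; pixel columns grow to the right and rows downward; lengths in m; the calibration is good to about 2 mm. A picture is of the moment at which its call begins: read the wrist's pose just before it. camera_params takes no time and is no camera call; for the wrist camera it gives the pose at the moment of the call.
- manip.finish_job(): hands the job in, once; it reports no verdict.
The state is a dict: "clock": time; "q": joint angles; "qd": joint speeds; "joint_efforts": joint torques, N m; "tool_pos": TCP position; "orientation": TCP orientation; "force": force on the tool from outside, world axes, zero at the start; "torque": the same for the moment, N m; "opening": finger opening in m.
Only numpy, scipy, OpenCV 4.12 (cv2) and the standard library are available. Lean on these libraries where they do the work, as an engineer would, in place of code of your own. Each camera call takes 0.05 s, during which the arm holds its last target.

TASK

Square up the three loose plates in the jig's nest by easing them snugly against its three dowel stops, so that their holes line up over the one in the nest. Then take the long pin, the one with the slimmer grip, from the rack, pass it through all three plates into the nest and press it home past the spring plunger until its flange sits flush on the top plate, with the pack still square. Work gently, by feel, never forcing the plates or the pin, and leave the other pin and everything else on the bench alone.

Things in the scene. Friction and masses are not known exactly. Their poses are not given: they have to be found in the camera images.
- jig: base plate of the jig, fixed to the bench: aluminium, 190 x 190 mm, 12 mm high; origin: centre of its underside, z up. On it is bolted the nest, a steel block 136 x 136 x 18 mm (top 30 mm above the bench), always square to the base plate. The plates lie on the nest.
- nest_mark (a point): where the nest's 13 mm through hole is drawn: over the jig's middle, 30 mm up. The nest sits in slots: hole and stops are really up to 15 mm off in x and in y, to be seen or felt. From its hole, three slick 10 mm dowel stops, 24 mm high, stand at (35, 22), (35, -22), (0, 47) mm (jig x, y): a plate touching all three is square, its hole over the nest's.
- foot_plate: bottom plate: aluminium, 60 x 84 x 12 mm (x, y, z), about 0.16 kg, a 13 mm hole through its middle; the small dark marks near the corners are not holes. Origin: centre of its underside, on the hole's axis. Starts flat on the nest, 8 to 16 mm short of its place against the stops in both jig x and y, twisted up to 6 degrees.
- insulator: middle plate: grey plastic, 6 mm thick, same outline, hole and kind of origin as the foot plate, about 0.05 kg, loose on it, displaced and twisted by its own amount in the same range.
- cover_plate: top plate: aluminium, 8 mm thick, same outline, hole and kind of origin, about 0.1 kg, loose on the insulator, displaced and twisted in the same range. The top of the pack is 56 mm above the bench, 2 mm higher than the stops.
- pin: the long pin, upright: shank 12 mm across, 48 mm long, end chamfered 1 mm; flange 25 mm across, 5 mm thick; above it a ribbed black grip 20 mm across, 33 mm high. About 0.09 kg. Origin on the axis under the flange. Hangs by the flange in a rack hole. In the nest a sprung ball, 9 mm down the hole, grips the shank: the pin does not fall home but needs a push of some 4 to 8 N.
- rack: pin rack fixed to the bench: a white plate 56 x 170 mm on two end walls, its top 70 mm up, on a 74 x 186 mm foot. Origin: centre of its underside. Two 15.5 mm holes at y = 42 and -42 mm; the long pin may hang in either.
- short_pin: the other pin in the rack, to be left there: 24 mm shank and a fatter black grip, 31 mm across. Origin at the underside of its flange.
- torque_driver: grey electric screwdriver lying on the bench, 227 mm long, 37 mm thick; bystander. Origin under its grip's middle.
- spare_cover: smaller aluminium plate 52 x 70 x 6 mm with a wider hole, lying on the bench; bystander.
- spanner: spanner about 160 mm long lying on the bench; bystander.
- oiler: small white bottle with a red cap, 40 mm across, 95 mm high; bystander.
- tape: roll of paper tape, 84 mm across, 19 mm high; bystander.
- screw_tray: white divided tray of screws, 85 x 100 x 22 mm; bystander.
Not all that is in view belongs to the job. What is shaped like the pin but red or yellow is not meant.

How it is judged:
At the end, for the whole second after the job is handed in: The long pin stands upright (3 deg) in the nest, its shoulder within 1.5 mm of 56 mm above the jig's underside. The plates lie flat in order on the nest (1.5 mm), each hole within 2 mm of the pin's axis, each square to the jig within 2 deg. All at rest and released (angle between pin's own z axis and vertical below 0.05 rad and linear speed of each of pin, foot_plate, insulator, cover_plate below 0.01 m/s and z of pin in the frame of jig between 0.0545 and 0.0575 m and horizontal distance between each of foot_plate, insulator, cover_plate and pin below 0.002 m and angle between the x axis of each of foot_plate, insulator, cover_plate and the x axis of jig, either way round below 0.035 rad and angle between each of foot_plate, insulator, cover_plate's own z axis and vertical below 0.04 rad and z of foot_plate in the frame of jig between 0.0285 and 0.0315 m and z of insulator in the frame of jig between 0.0405 and 0.0435 m and z of cover_plate in the frame of jig between 0.0465 and 0.0495 m); the robot touches nothing.
It fails at once if the fingers push a plate of the pack with more than 18 N (contact force between the fingers and foot_plate above 18 N or contact force between the fingers and insulator above 18 N or contact force between the fingers and cover_plate above 18 N).
It fails at once if the long pin is pressed on a plate with more than 60 N (contact force between pin and foot_plate above 60 N or contact force between pin and insulator above 60 N or contact force between pin and cover_plate above 60 N).
It fails at once if the other pin or another thing on the bench is shifted by more than 25 mm (distance of any of short_pin, torque_driver, spare_cover, spanner, oiler, tape, screw_tray from where it was at the start of the episode above 0.025 m).
It also fails if it takes over 72 s, if anything falls off the work surface, if the arm or the gripper's body presses on something with over 40 N, if the wrist force passes 120 N, or if a joint passes its speed limit or range.

## Working session

There is one attempt and no reset: what is moved stays moved. The work goes in short steps, Python scripts to look and compute and a shell command to move; the robot and the scene stay as the last step left them, time stands still between calls to the robot, and variables do not carry over. Pictures are saved under pics/ and viewed, and the job is handed in when it is done.

```bash
mkdir -p pics; cat > h.py <<'E'
import numpy as np, cv2
from plant import manip
def proj(name,P,cp=None):
    c=cp or manip.camera_params(name); K=np.array(c["mtx"]);T=np.linalg.inv(np.array(c["cam_to_world"]))
    P=np.atleast_2d(P); p=(T[:3,:3]@P.T).T+T[:3,3]; u=(K@p.T).T; return u[:,:2]/u[:,2:]
def ray(name,uv,z,cp=None):
    c=cp or manip.camera_params(name); K=np.array(c["mtx"]);T=np.array(c["cam_to_world"])
    uv=np.atleast_2d(uv).astype(float); d=(T[:3,:3]@np.linalg.inv(K)@np.c_[uv,np.ones(len(uv))].T).T; o=T[:3,3]
    return o+d*((z-o[2])/d[:,2])[:,None]
E
python3 - <<'E'
from h import *
for n in ["scene","top","wrist"]:
    c=manip.camera_params(n); im=manip.capture(n); cv2.imwrite(f"pics/{n}0.png",im)
    print(n,np.round(c["mtx"],1).tolist(),np.round(c["cam_to_world"],3).tolist())
s=manip.observe();print(s); print(manip.grasp_offset)
E
```

```text
scene [[386.9, 0.0, 257.4], [0.0, 386.9, 196.0], [0.0, 0.0, 1.0]] [[-0.546, 0.602, -0.582, 1.195], [0.838, 0.407, -0.365, 0.391], [0.017, -0.687, -0.726, 0.849], [0.0, 0.0, 0.0, 1.0]]
top [[434.4, 0.0, 259.0], [0.0, 434.4, 195.5], [0.0, 0.0, 1.0]] [[0.023, -0.994, 0.104, 0.457], [-1.0, -0.023, 0.002, -0.011], [0.0, -0.104, -0.995, 1.493], [0.0, 0.0, 0.0, 1.0]]
wrist [[311.1, 0.0, 251.8], [0.0, 311.1, 194.7], [0.0, 0.0, 1.0]] [[0.409, 0.874, 0.263, 0.157], [0.912, -0.391, -0.12, 0.532], [-0.002, 0.289, -0.957, 0.372], [0.0, 0.0, 0.0, 1.0]]
{'clock': 0.15, 'q': array([-1.19170906,  0.31157368,  0.01396965,  1.51266946, -0.00438597,
        1.3192194 , -0.02719851]), 'qd': array([-2.01666752e-04, -2.90104095e-03,  1.65184487e-04, -5.19961572e-03,
        1.41184220e-03, -6.12291103e-04,  4.06467798e-05]), 'joint_efforts': array([ 8.58298263e-04, -3.80272436e+01,  1.46403867e-01, -2.30848807e+01,
        1.22151562e-02,  9.64862527e-03,  1.66904016e-06]), 'tool_pos': array([0.22440212, 0.50149341, 0.21036098]), 'orientation': array([ 0.59284794, -0.38496183,  0.59390494,  0.38420389]), 'force': array([ 0.13220421, -0.64448729, -0.43742011]), 'torque': array([-0.06950312, -0.01466564, -0.00826167]), 'opening': 0.08519371979914486}
0.0187
```

View pics/scene0.png

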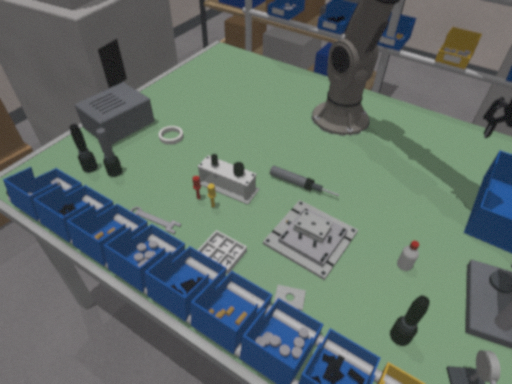

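View pics/top0.png

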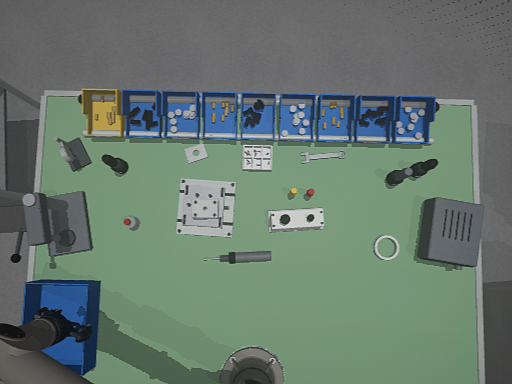

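View pics/wrist0.png

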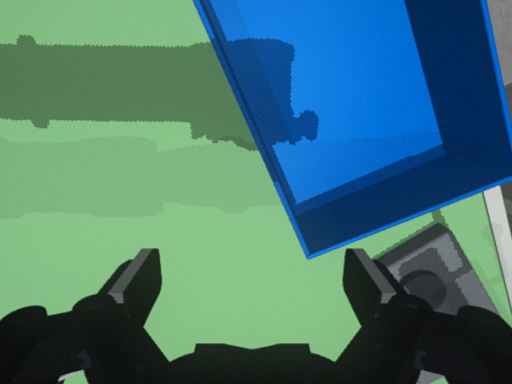

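```bash
python3 - <<'E'
from h import *
a=cv2.imread("pics/top0.png")
b=cv2.resize(a[170:245,170:335],None,fx=4.5,fy=4.5,interpolation=cv2.INTER_CUBIC);cv2.imwrite("pics/crop1.png",b)
a=cv2.imread("pics/scene0.png")
b=cv2.resize(a[140:280,185:365],None,fx=4.2,fy=4.2,interpolation=cv2.INTER_CUBIC);cv2.imwrite("pics/crop2.png",b)
print(ray("top",[[285,219],[311,217]],.1), ray("top",[[207,208]],.03))
print(ray("top",[[181,180],[236,182],[233,237],[177,235]],.012))
E
```

```text
[[ 0.52841851 -0.09387937  0.1       ]
 [ 0.53679054 -0.17713768  0.1       ]] [[0.56291624 0.165831   0.03      ]]
[[0.65860134 0.26087937 0.012     ]
 [0.65611895 0.07154765 0.012     ]
 [0.46769967 0.07627426 0.012     ]
 [0.46999207 0.2665293  0.012     ]]
```

View pics/crop1.png

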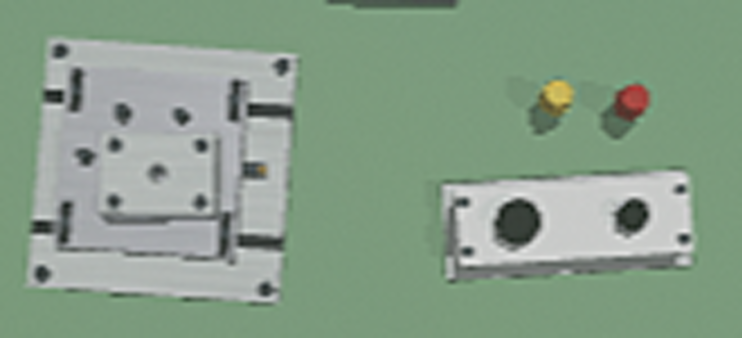

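View pics/crop2.png

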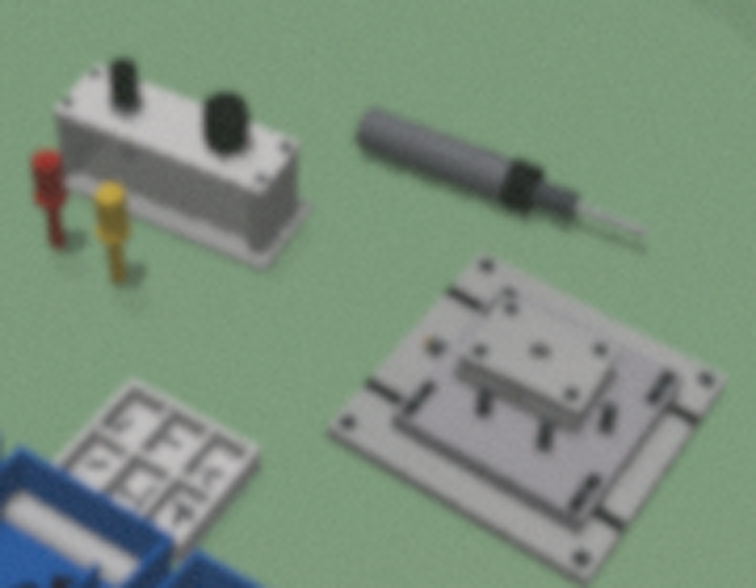

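```bash
cat >> h.py <<'E'
from scipy.spatial.transform import Rotation as Ro
def rot(s=None):
    s=s or manip.observe(); w,x,y,z=s["orientation"]; return Ro.from_quat([x,y,z,w]).as_matrix()
def plan(target,zaxis_deg,base=None):
    """rows to reach TCP target, with tool z axis at world heading zaxis_deg (mod 180)"""
    s=manip.observe(); R=rot(s); p=np.array(base if base is not None else s["tool_pos"])
    d=R.T@(np.array(target)-p)*1000
    h=np.degrees(np.arctan2(R[1,2],R[0,2])); dh=(zaxis_deg-h+90)%180-90
    # turn about tool x (down): heading change = -turn
    print("cur",np.round(p,4),"head z",round(h,2),"tilt",np.round(R[:,0],4),"shift",np.round(d,1),"turn",round(-dh,2),"or",round(-dh-180*np.sign(-dh),2),"q7",round(s["q"][6],2),"clk",round(s["clock"],2),"F",np.round(s["force"],1),"op",round(s["opening"],4))
E
python3 - <<'E'
from h import *
R=rot();print(R.round(3));s=manip.observe()
c=np.array(manip.camera_params("wrist")["cam_to_world"])
print("cam in tool",(R.T@(c[:3,3]-s["tool_pos"])).round(4),(R.T@c[:3,:3]).round(3))
print(proj("wrist",[s["tool_pos"]]))
plan([.52,.17,.2],90)
plan([.52,.17,.2],88.8)
E
```

```text
[[-0.001 -0.913  0.408]
 [-0.002  0.408  0.913]
 [-1.    -0.    -0.002]]
cam in tool [-0.162   0.0736  0.0002] [[-0.    -0.289  0.957]
 [-0.001 -0.957 -0.289]
 [ 1.    -0.001 -0.   ]]
[[251.53205245 236.46560126]]
cur [0.2244 0.5015 0.2104] head z 65.9 tilt [-7.0e-04 -1.7e-03 -1.0e+00] shift [  10.7 -405.2 -181.9] turn -24.1 or 155.9 q7 -0.03 clk 0.15 F [ 0.1 -0.6 -0.4] op 0.0852
cur [0.2244 0.5015 0.2104] head z 65.9 tilt [-7.0e-04 -1.7e-03 -1.0e+00] shift [  10.7 -405.2 -181.9] turn -22.9 or 157.1 q7 -0.03 clk 0.15 F [ 0.1 -0.6 -0.4] op 0.0852
```

```bash
python3 -m crank '[0,-35,-15,-2,0.3, 0,-75,-32,-4,0.3, 0,-115,-50,-7,0.3, 0,-155,-68,-9,0.3, 0,-190,-85,-12,0.3, 5,-225,-102,-14,0.3, 20,-260,-120,-17,0.3, 40,-300,-136,-19,0.3, 60,-335,-152,-21,0.3, 75,-370,-168,-22,0.3, 81,-405,-182,-23,0.3, 81,-405,-182,-23,0.3]'; python3 - <<'E'
from h import *
im=manip.capture("wrist");cv2.imwrite("pics/w1.png",im); cv2.imwrite("pics/w1b.png",cv2.resize(im,(800,600),interpolation=cv2.INTER_CUBIC))
plan([.52,.17,.13],88.8)
E
```

```text
clock: 1.15
tool_pos: [0.5238, 0.1599, 0.1279]
orientation: [0.506, -0.494, 0.51, 0.49]
force: [0.6, -1.5, 1.1]
opening: 0.0598
cur [0.5226 0.1629 0.1285] head z 88.26 tilt [-5.0e-04 -5.5e-03 -1.0e+00] shift [-1.6  2.8  7. ] turn -0.54 or 179.46 q7 1.28 clk 1.2 F [0.4 0.9 0.1] op 0.0598
```

View pics/w1b.png

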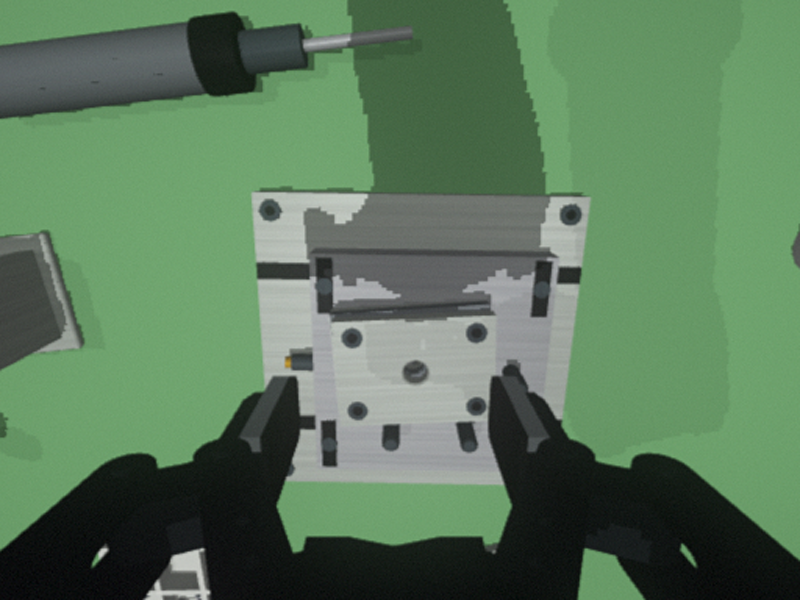

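```bash
python3 - <<'E'
from h import *
im=cv2.imread("pics/w1.png")
b=cv2.resize(im[190:320,170:370],None,fx=4,fy=4,interpolation=cv2.INTER_CUBIC)
b=cv2.convertScaleAbs(b,alpha=1.3,beta=20)
cv2.imwrite("pics/w1c.png",b)
E
```

```text
(no output)
```

View pics/w1c.png

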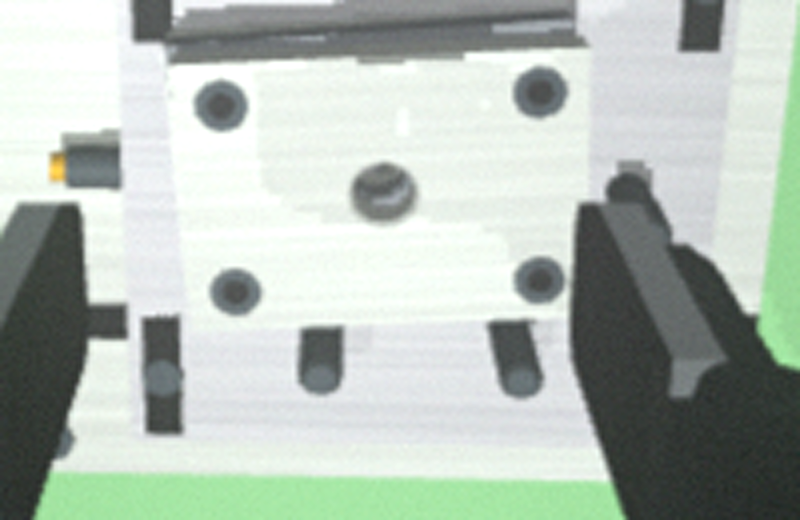

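```bash
python3 -m crank '[-1,18,30,-0.5,0, -1,18,30,-0.5,0, -1,18,30,-0.5,0, -1,18,30,-0.5,0]'; cat >> h.py <<'E'
def snap(fn,crop=None,f=1,alpha=1,beta=0,name="wrist"):
    cp=manip.camera_params(name); im=manip.capture(name)
    cp={k:np.array(v).tolist() for k,v in cp.items()}
    import json; json.dump(cp,open(f"pics/{fn}.json","w")); cv2.imwrite(f"pics/{fn}.png",im)
    if crop:
        r0,r1,c0,c1=crop
        cv2.imwrite(f"pics/{fn}c.png",cv2.convertScaleAbs(cv2.resize(im[r0:r1,c0:c1],None,fx=f,fy=f,interpolation=cv2.INTER_CUBIC),alpha=alpha,beta=beta))
def ld(fn):
    import json; return json.load(open(f"pics/{fn}.json"))
E
python3 - <<'E'
from h import *
snap("w2",(180,330,140,340),4,1.3,20)
plan([.52,.17,.13],88.8)
E
```

```text
clock: 1.53
tool_pos: [0.5018, 0.2021, 0.1313]
orientation: [0.502, -0.498, 0.502, 0.498]
force: [0.1, 0.0, -0.5]
opening: 0.0851
cur [0.5023 0.2012 0.1313] head z 89.46 tilt [ 1.e-04 -2.e-04 -1.e+00] shift [  1.4 -18.  -31. ] turn 0.66 or -179.34 q7 1.21 clk 1.58 F [ 0.2 -0.1 -0.1] op 0.0853
```

View pics/w2c.png

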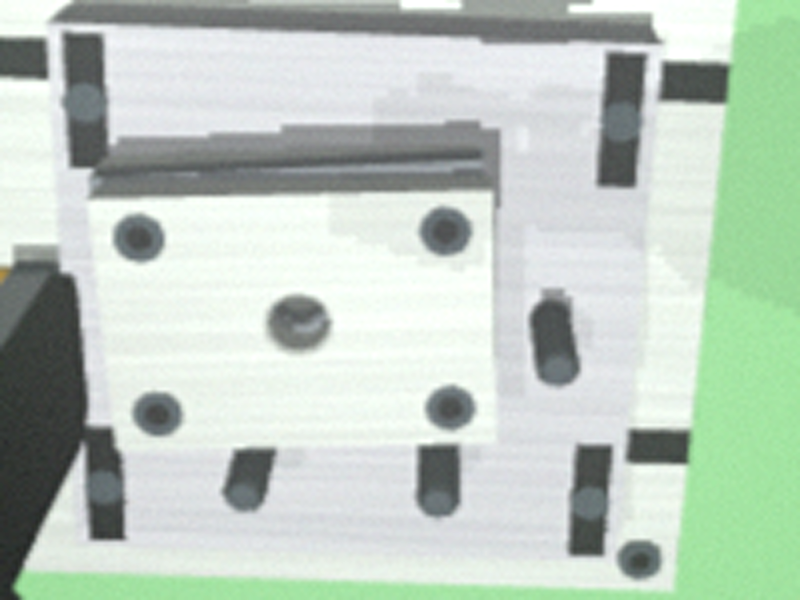

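View pics/w2.png

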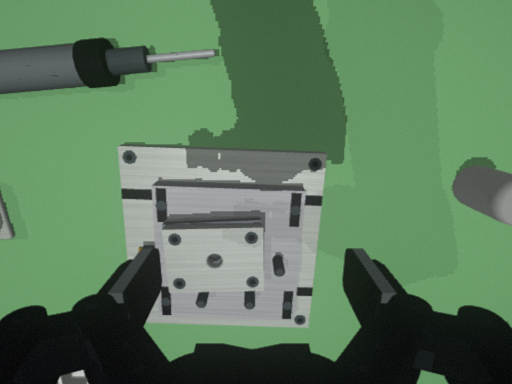

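```bash
python3 - <<'E'
from h import *
cp=ld("w2")
f=lambda L,z: ray("wrist",np.array(L)/4.+[140,180]-0.375,z,cp)
D=f([[243,495],[437,501],[557,369]],.054); print(D.round(4))
A,B,C=D[:,:2]; print(np.linalg.norm(A-B),np.linalg.norm(B-C),np.hypot(35,25),np.linalg.norm(A-C),np.hypot(35,69))
# rigid fit: model
M=np.array([[35,-22],[35,22],[0,47]])/1000.
mm=M.mean(0);dm=D[:,:2].mean(0);H=(M-mm).T@(D[:,:2]-dm);U,S,V=np.linalg.svd(H);R=V.T@U.T
t=dm-R@mm; print("nest hole",t.round(4),"yaw",np.degrees(np.arctan2(R[1,0],R[0,0])).round(2),((R@M.T).T+t-D[:,:2]).round(4))
print("cover hole",f([[298,323]],.056).round(4))
print("cover corners",f([[90,200],[492,192],[496,440],[115,446]],.056).round(4))
# nest block edge corners z=.03: 
print("nest corners",f([[60,22],[658,40],[640,540]],.03).round(4))
im=np.array([[129,157],[315,164],[300,320]]);print("jig screws",ray("wrist",im,.012,cp).round(4))
E
```

```text
[[0.602  0.1553 0.054 ]
 [0.604  0.1988 0.054 ]
 [0.5707 0.2252 0.054 ]]
0.04357801612308649 0.04249726036293957 43.01162633521314 0.07665200132664168 77.3692445355388
nest hole [0.5682 0.1786] yaw -2.78 [[ 0.     -0.0004]
 [ 0.0002  0.0001]
 [-0.0003  0.0003]]
cover hole [[0.558  0.1698 0.056 ]]
cover corners [[0.5293 0.1281 0.056 ]
 [0.5283 0.211  0.056 ]
 [0.587  0.2119 0.056 ]
 [0.5877 0.1282 0.056 ]]
nest corners [[0.4982 0.1172 0.03  ]
 [0.5035 0.2483 0.03  ]
 [0.6335 0.249  0.03  ]]
jig screws [[0.4763 0.0907 0.012 ]
 [0.4843 0.2605 0.012 ]
 [0.6543 0.2528 0.012 ]]
```

```bash
python3 - <<'E'
from h import *
plan([.506,.1775,.07],87.3)
plan([.506,.1775,.033],87.3)
E
```

```text
cur [0.5023 0.2012 0.1313] head z 89.46 tilt [ 1.e-04 -2.e-04 -1.e+00] shift [ 61.3  -3.9 -23.6] turn 2.16 or -177.84 q7 1.21 clk 1.58 F [ 0.2 -0.1 -0.1] op 0.0853
cur [0.5023 0.2012 0.1313] head z 89.46 tilt [ 1.e-04 -2.e-04 -1.e+00] shift [ 98.3  -3.9 -23.6] turn 2.16 or -177.84 q7 1.21 clk 1.58 F [ 0.2 -0.1 -0.1] op 0.0853
```

```bash
python3 -m crank '[20,-4,-24,2.2,0.65, 50,-4,-24,2.2,0.65, 70,-4,-24,2.2,0.65, 85,-4,-24,2.2,0.65, 95,-4,-24,2.2,0.65, 98,-4,-24,2.2,0.65, 98,-4,-24,2.2,0.65]';  python3 - <<'E'
from h import *
snap("w3",(160,330,120,380),3,1.3,20)
plan([.506,.1775,.033],87.3)
E
```

```text
clock: 2.17
tool_pos: [0.5061, 0.1764, 0.0328]
orientation: [0.512, -0.487, 0.513, 0.488]
force: [-0.3, -0.5, 0.7]
opening: 0.0301
cur [0.5069 0.1768 0.0337] head z 87.18 tilt [ 8.e-04  1.e-04 -1.e+00] shift [0.7 0.9 0.6] turn -0.12 or 179.88 q7 1.25 clk 2.22 F [-0.  -0.1  0.4] op 0.0296
```

View pics/w3.png

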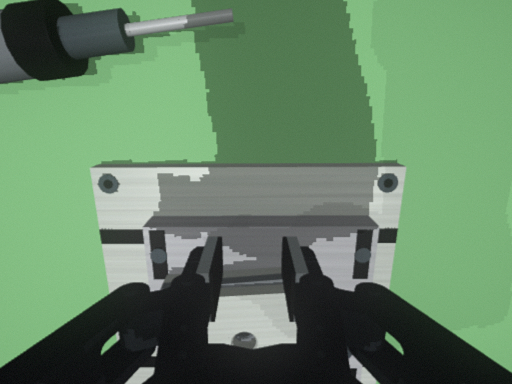

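```bash
python3 -m crank '[0,-2,0,0,0.65, 0,-3,0,0,0.65, 0,-4,0,0,0.65, 0,-5,0,0,0.65, 0,-6,0,0,0.65, 0,-7,0,0,0.65, 0,-8,0,0,0.65, 0,-9,0,0,0.65,0,-10,0,0,0.65, 0,-11,0,0,0.65, 0,-12,0,0,0.65, 0,-13,0,0,0.65]';  python3 -m crank '[0,-0.5,0,0,0.65, 0,-1,0,0,0.65, 0,-1.5,0,0,0.65, 0,-2,0,0,0.65,  0,-2,0,0,0.65]'
```

```text
clock: 3.22
tool_pos: [0.519, 0.1764, 0.0331]
orientation: [0.512, -0.487, 0.512, 0.488]
force: [0.1, 0.7, 0.8]
opening: 0.0299
clock: 3.63
tool_pos: [0.5214, 0.1761, 0.0332]
orientation: [0.512, -0.488, 0.512, 0.488]
force: [-1.1, 0.6, 0.3]
opening: 0.0298
```

```bash
python3 - <<'E'
from h import *
snap("w4")
plan([.506,.1775,.033],87.3)
E
```

```text
cur [0.5214 0.1761 0.0332] head z 87.19 tilt [ 3.e-04  1.e-04 -1.e+00] shift [ 0.2 15.5  0.6] turn -0.11 or 179.89 q7 1.26 clk 3.68 F [-1.1 -0.3  0.5] op 0.0299
```

View pics/w4.png

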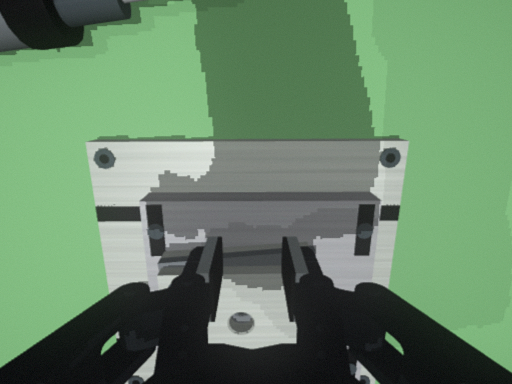

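```bash
for i in 1 2; do python3 -m crank '[0,-0.4,0,0,0.65, 0,-0.8,0,0,0.65, 0,-1.2,0,0,0.65, 0,-1.6,0,0,0.65, 0,-2,0,0,0.65]'|grep -v orient; done
```

```text
clock: 4.1
tool_pos: [0.5233, 0.176, 0.0332]
force: [-1.7, -0.3, 0.9]
opening: 0.0301
clock: 4.52
tool_pos: [0.5253, 0.1758, 0.0332]
force: [-0.9, -0.7, -0.4]
opening: 0.0298
```

```bash
for i in 1 2 3; do python3 -m crank '[0,-0.2,0,0,0.65, 0,-0.4,0,0,0.65, 0,-0.6,0,0,0.65, 0,-0.8,0,0,0.65, 0,-1,0,0,0.65]'|grep -v orient; done
```

```text
clock: 4.93
tool_pos: [0.5263, 0.1758, 0.0332]
force: [-0.5, -0.5, 0.4]
opening: 0.0297
clock: 5.35
tool_pos: [0.5273, 0.1758, 0.0332]
force: [-0.8, -0.2, 0.4]
opening: 0.0297
clock: 5.77
tool_pos: [0.5283, 0.1758, 0.0332]
force: [-0.3, -0.1, 0.3]
opening: 0.0299
```

```bash
python3 - <<'E'
from h import *
snap("w5"); print(manip.observe()["force"])
cv2.imwrite("pics/w5c.png",cv2.convertScaleAbs(cv2.resize(cv2.imread("pics/w5.png")[200:384,120:400],None,fx=2.8,fy=2.8,interpolation=cv2.INTER_CUBIC),alpha=1.5,beta=20))
snap("s5",(190,290,250,370),5,name="scene")
E
```

```text
[-1.27337306  0.26416643  0.44280358]
```

View pics/w5c.png

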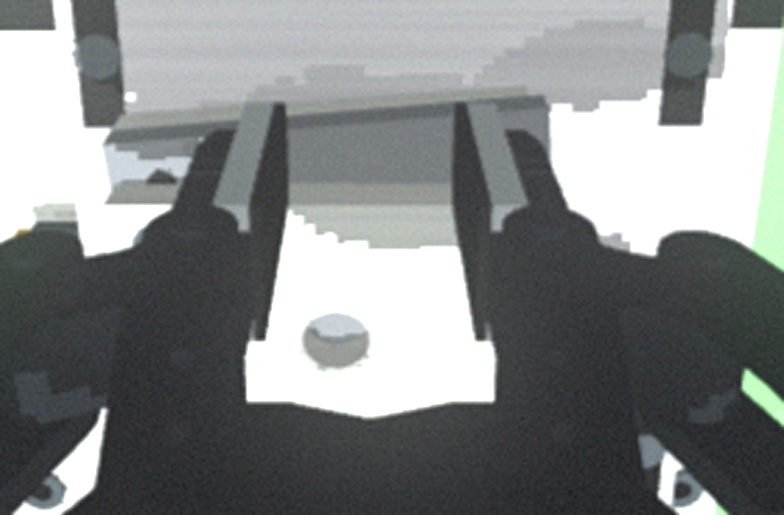

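View pics/s5c.png

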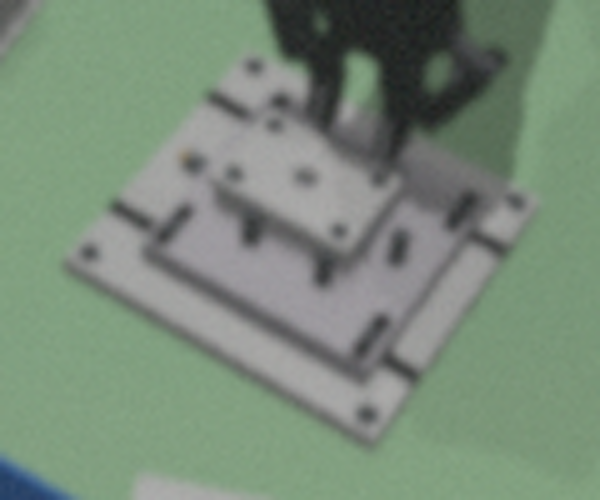

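```bash
python3 - <<'E'
from h import *
a=cv2.imread("pics/w2.png")[205:245,150:285]; b=cv2.imread("pics/w5.png")[225:290,150:325]
g=lambda x:(255*(x/255.)**0.7).astype(np.uint8)
A=g(cv2.resize(a,(780,int(40*780/135)),interpolation=cv2.INTER_CUBIC));B=g(cv2.resize(b,(780,int(65*780/175)),interpolation=cv2.INTER_CUBIC))
cv2.imwrite("pics/cmp.png",np.vstack([A,B]));print(A.shape,B.shape)
cp=ld("w5"); s=manip.observe();R=rot(s)
for op in (15,29.5):
  for dz in (0,.005,.008):
    P=[s["tool_pos"]+R@np.array([-dz,dy,zz*1e-3]) for zz in (-op,op) for dy in (-.011,.011)]
    print(op,dz,proj("wrist",P,cp).round(0).tolist())
E
```

```text
(231, 780, 3) (289, 780, 3)
15 0 [[226.0, 254.0], [225.0, 218.0], [278.0, 254.0], [278.0, 218.0]]
15 0.005 [[225.0, 258.0], [224.0, 222.0], [278.0, 258.0], [279.0, 222.0]]
15 0.008 [[224.0, 261.0], [223.0, 224.0], [279.0, 261.0], [280.0, 224.0]]
29.5 0 [[200.0, 254.0], [198.0, 218.0], [303.0, 254.0], [304.0, 218.0]]
29.5 0.005 [[199.0, 258.0], [197.0, 222.0], [304.0, 258.0], [306.0, 222.0]]
29.5 0.008 [[198.0, 261.0], [196.0, 224.0], [305.0, 261.0], [307.0, 224.0]]
```

View pics/cmp.png

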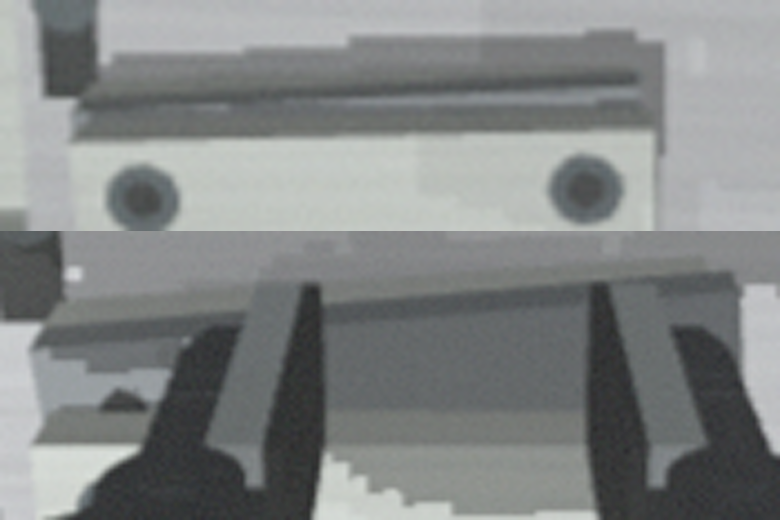

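```bash
python3 -m crank '[0,4,0,0,0.65, 0,12,0,0,0.65, 0,20,0,0,0.65, 0,20,0,0,0.65, 4,20,0,0,0.65, 8,20,0,0,0.65,10,20,0,0,0.65,10,20,0,0,0.65]';  python3 - <<'E'
from h import *
snap("w6",(200,300,130,330),4,1.5,20)
plan([.506,.1775,.033],87.3)
E
```

```text
clock: 6.53
tool_pos: [0.508, 0.1764, 0.0224]
orientation: [0.512, -0.487, 0.513, 0.488]
force: [-0.1, 0.1, -0.5]
opening: 0.0302
cur [0.5082 0.1765 0.0227] head z 87.18 tilt [-8.e-04 -5.e-04 -1.e+00] shift [-10.3   2.2   0.9] turn -0.12 or 179.88 q7 1.26 clk 6.58 F [ 0.4 -0.2  0.2] op 0.0298
```

View pics/w6c.png

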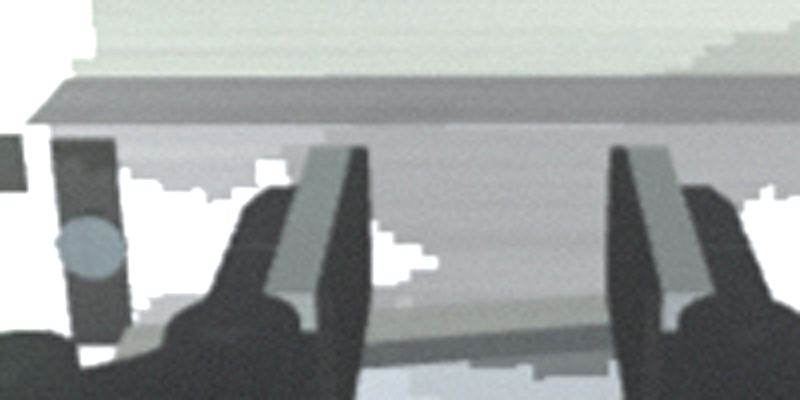

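```bash
python3 -m crank '[1,0,0,0,0.65, 2,0,0,0,0.65, 3,0,0,0,0.65, 3,0,0,0,0.65]'|grep -v orient; python3 -m crank '[1,0,0,0,0.65, 1,0,0,0,0.65, 2,0,0,0,0.65,2,0,0,0,0.65]'|grep -v orient
```

```text
clock: 6.92
tool_pos: [0.5082, 0.1766, 0.02]
force: [0.6, 0.6, -0.2]
opening: 0.0299
clock: 7.25
tool_pos: [0.5082, 0.1767, 0.0181]
force: [0.0, 0.5, -0.0]
opening: 0.0299
```

```bash
for i in 1 2; do python3 -m crank '[0.5,0,0,0,0.65, 1,0,0,0,0.65,1,0,0,0,0.65]'|egrep 'tool|force'; done;  python3 - <<'E'
from h import *
snap("w7",(200,300,130,330),4,1.5,20)
E
```

```text
tool_pos: [0.5083, 0.1767, 0.0171]
force: [-0.2, -0.4, 0.2]
tool_pos: [0.5082, 0.1767, 0.0161]
force: [-0.5, -0.5, 0.4]
```

View pics/w7c.png

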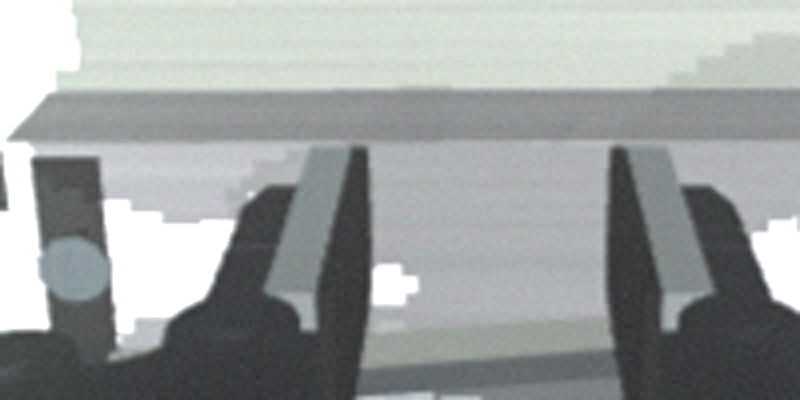

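```bash
python3 -m crank '[0,-1,0,0,0.65, 0,-2,0,0,0.65, 0,-3,0,0,0.65, 0,-4,0,0,0.65, 0,-5,0,0,0.65, 0,-6,0,0,0.65, 0,-6.5,0,0,0.65, 0,-7,0,0,0.65,0,-7.5,0,0,0.65, 0,-8,0,0,0.65, 0,-8,0,0,0.65]'|egrep 'tool|force';for i in 1 2; do python3 -m crank '[0,-0.5,0,0,0.65, 0,-1,0,0,0.65, 0,-1.5,0,0,0.65, 0,-2,0,0,0.65, 0,-2.5,0,0,0.65,0,-2.5,0,0,0.65]'|egrep 'tool|force'; done
```

```text
tool_pos: [0.5162, 0.1766, 0.0161]
force: [-1.2, 0.0, 0.4]
tool_pos: [0.5191, 0.1762, 0.0162]
force: [-1.9, 1.4, -0.4]
tool_pos: [0.5215, 0.1759, 0.0162]
force: [-1.4, 0.5, -0.4]
```

```bash
 python3 - <<'E'
from h import *
snap("w8",(220,350,130,330),4,1.5,20)
E
```

```text
(no output)
```

View pics/w8c.png

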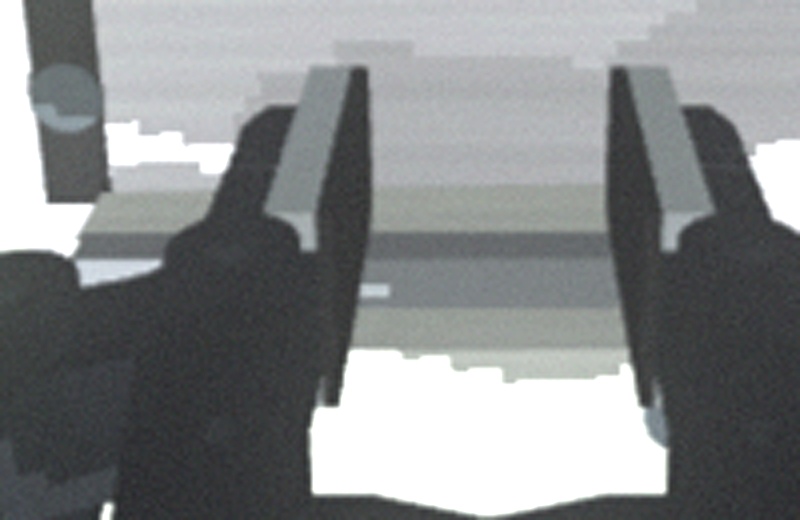

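```bash
for i in 1 2; do python3 -m crank '[0,-0.5,0,0,0.65, 0,-1,0,0,0.65, 0,-1.5,0,0,0.65, 0,-2,0,0,0.65, 0,-2.5,0,0,0.65,0,-2.5,0,0,0.65]'|egrep 'tool|force'; done; for i in 1 2; do python3 -m crank '[0,-0.3,0,0,0.65, 0,-0.6,0,0,0.65,  0,-0.6,0,0,0.65]'|egrep 'tool|force';done
```

```text
tool_pos: [0.5239, 0.1757, 0.0161]
force: [-2.0, 0.2, 0.1]
tool_pos: [0.5266, 0.1758, 0.0162]
force: [-1.2, 0.4, -0.3]
tool_pos: [0.527, 0.1758, 0.0162]
force: [-1.1, 0.8, 0.7]
tool_pos: [0.5276, 0.1757, 0.0162]
force: [-2.2, 0.9, -1.3]
```

```bash
for i in 1 2 3 4; do python3 -m crank '[0,-0.3,0,0,0.65, 0,-0.5,0,0,0.65,  0,-0.5,0,0,0.65]'|egrep 'tool|force';done
```

```text
tool_pos: [0.5279, 0.1757, 0.0162]
force: [-3.1, -0.7, -1.1]
tool_pos: [0.5279, 0.1757, 0.0161]
force: [-4.6, 0.2, -0.1]
tool_pos: [0.528, 0.1757, 0.0162]
force: [-5.0, 0.5, 2.1]
tool_pos: [0.5283, 0.1757, 0.0161]
force: [-6.5, -0.6, 4.1]
```

```bash
 python3 - <<'E'
from h import *
snap("w9",(220,350,130,330),4,1.5,20)
E
```

```text
(no output)
```

View pics/w9c.png

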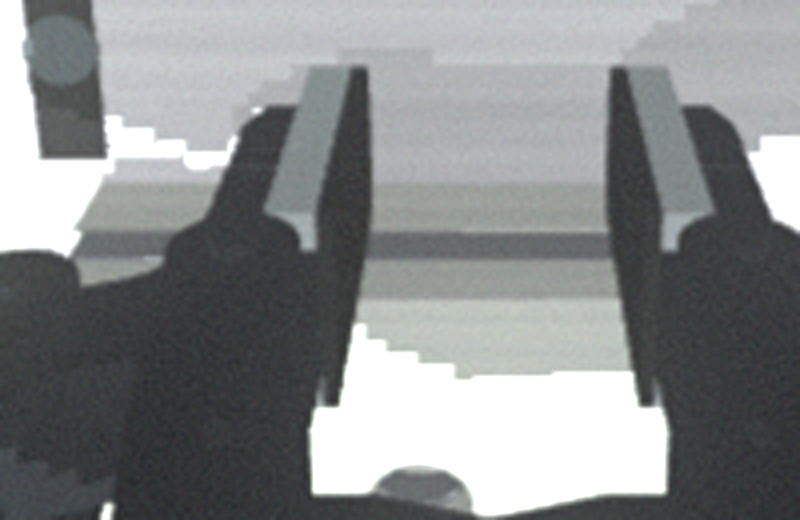

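```bash
python3 -m crank '[0,5,0,0,0.65, 0,12,0,0,0.65, -10,15,0,0,1, -45,15,0,0,1,-80,15,0,0,1, -84,15,0,-7,1, -84,15,0,-14,1, -84,15,0,-21,1, -84,15,0,-28,1, -84,15,0,-35,1, -84,15,0,-42,1, -84,15,0,-49,1]'|egrep 'tool|force|clock'; python3 - <<'E'
from h import *
plan([.565,.106,.1],177.3)
E
```

```text
clock: 13.32
tool_pos: [0.5156, 0.1765, 0.1015]
force: [0.2, -0.8, -0.1]
cur [0.5156 0.1765 0.1015] head z 136.53 tilt [ 3.4e-03  7.0e-04 -1.0e+00] shift [  1.6  17.2 -84.3] turn -40.77 or 139.23 q7 2.04 clk 13.32 F [ 0.2 -0.8 -0.1] op 0.0
```

```bash
python3 -m crank '[0,3,-14,-7,1, 0,6,-28,-14,1, 0,9,-42,-21,1, 0,12,-56,-28,1, 1,15,-70,-35,1, 1,17,-84,-40.8,1, 1,17,-84,-40.8,1]'|egrep 'tool|force|clock'; python3 - <<'E'
from h import *
snap("w10")
plan([.565,.106,.034],177.3)
E
```

```text
clock: 13.9
tool_pos: [0.5663, 0.1016, 0.1003]
force: [0.8, -1.3, -0.2]
cur [0.565  0.1038 0.1002] head z 176.65 tilt [ 2.9e-03 -8.0e-04 -1.0e+00] shift [66.2 -2.3  0.3] turn -0.65 or 179.35 q7 2.84 clk 13.95 F [-0.6 -0.4  0.1] op -0.0002
```

View pics/w10.png

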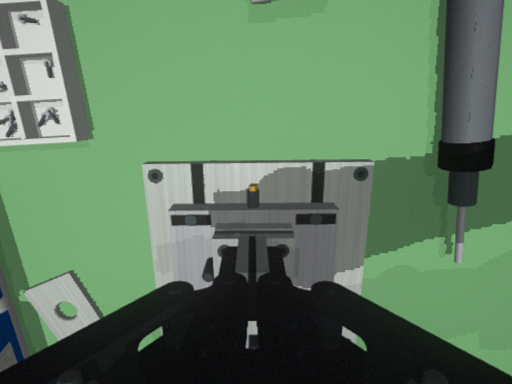

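```bash
python3 - <<'E'
from h import *
cp=ld("w10"); print(ray("wrist",[[253,224]],.03,cp),ray("wrist",[[253,233]],.042,cp),ray("wrist",[[253,238]],.056,cp))
E
```

```text
[[0.56701601 0.12272707 0.03      ]] [[0.56715025 0.12528779 0.042     ]] [[0.56701303 0.12306412 0.056     ]]
```

```bash
python3 -m crank '[20,-1,0,-0.6,1, 40,-1,0,-0.6,1, 55,-1,0,-0.6,1, 62,-1,0,-0.6,1, 66,-1,0,-0.6,1, 66,-1,0,-0.6,1]'|egrep 'tool|force|clock'; python3 - <<'E'
from h import *
snap("w11",(190,350,150,350),4,1.2,10)
plan([.565,.106,.034],177.3)
E
```

```text
clock: 14.45
tool_pos: [0.5629, 0.1078, 0.033]
force: [-0.1, -1.0, 0.0]
cur [0.5636 0.1078 0.0338] head z 177.6 tilt [ 9.e-04  4.e-04 -1.e+00] shift [-0.2  1.7 -1.4] turn 0.3 or -179.7 q7 2.85 clk 14.5 F [-0.  -0.3  0.3] op 0.0
```

View pics/w11c.png

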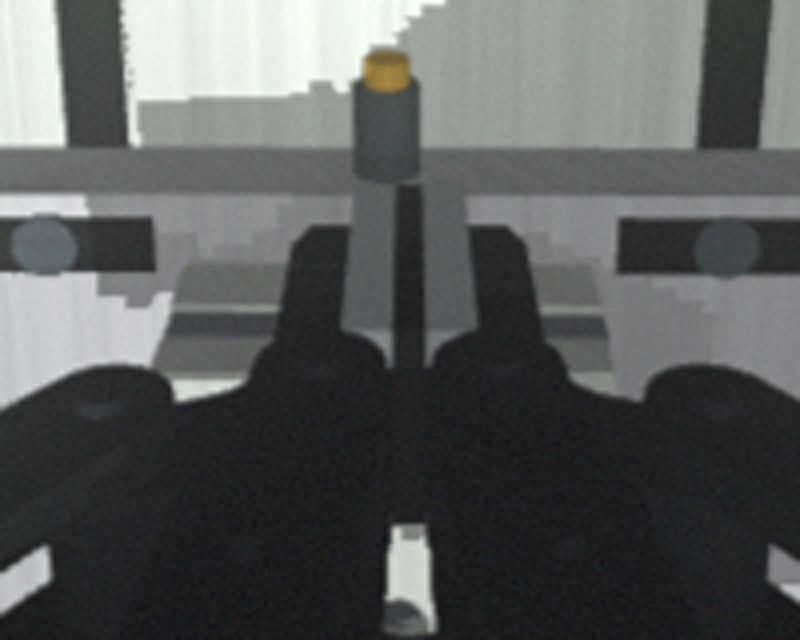

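```bash
python3 -m crank '[2,0,-1,0,1, 4,0,-1,0,1, 6,0,-1,0,1,7,0,-1,0,1,8,0,-1,0,1, 8,0,-1,0,1]'|egrep 'tool|force|clock'; for i in 1 2 3 ; do python3 -m crank '[1,0,0,0,1, 2,0,0,0,1, 2,0,0,0,1]'|egrep 'tool|force|clock'; done
```

```text
clock: 15.0
tool_pos: [0.5643, 0.1069, 0.025]
force: [0.1, -0.8, 0.1]
clock: 15.25
tool_pos: [0.5643, 0.1069, 0.023]
force: [0.2, -0.2, -0.3]
clock: 15.5
tool_pos: [0.5643, 0.1069, 0.021]
force: [0.3, 0.4, 0.5]
clock: 15.75
tool_pos: [0.5642, 0.1069, 0.019]
force: [0.2, 0.2, 0.8]
```

```bash
python3 -m crank '[0.5,0,0,0,1, 1,0,0,0,1, 1.5,0,0,0,1, 1.5,0,0,0,1]'|egrep 'tool|force|clock'; python3 - <<'E'
from h import *
snap("w12",(190,350,150,350),4,1.2,10)
snap("s12",(170,270,260,380),5,name="scene")
E
```

```text
clock: 16.08
tool_pos: [0.5644, 0.1069, 0.0176]
force: [-0.2, 0.4, 0.0]
```

View pics/s12c.png

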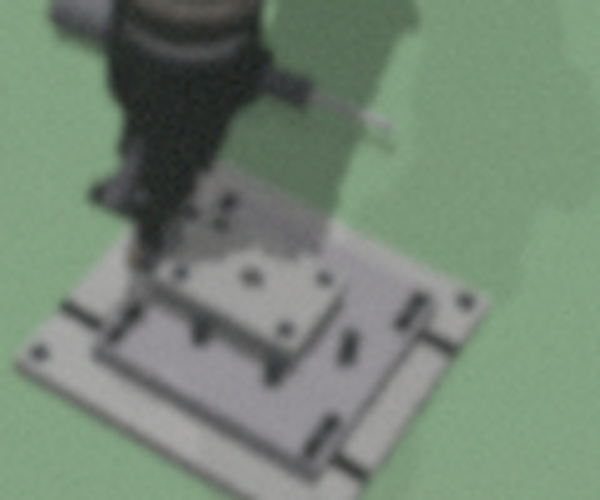

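View pics/w12c.png

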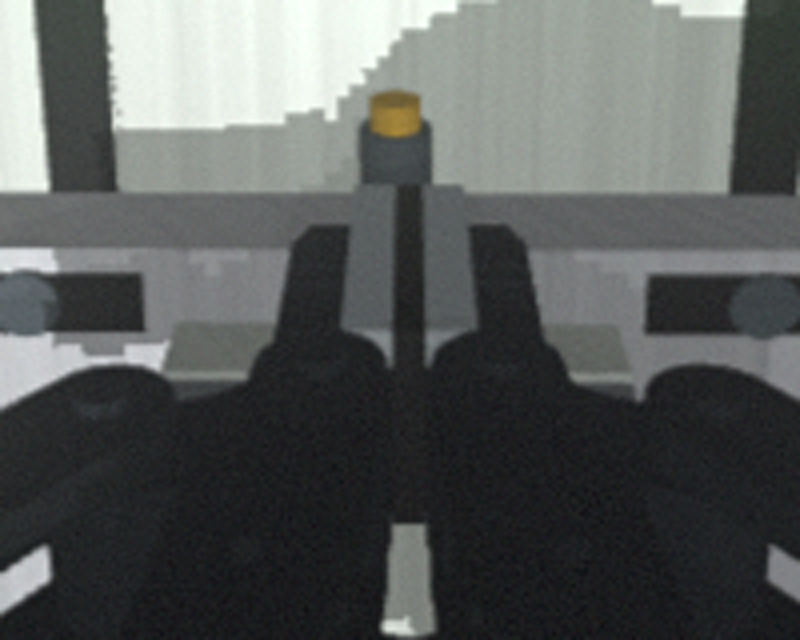

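```bash
python3 -m crank '[0,-1,0,0,1, 0,-2,0,0,1, 0,-3,0,0,1, 0,-4,0,0,1, 0,-4.5,0,0,1, 0,-5,0,0,1, 0,-5.5,0,0,1, 0,-6,0,0,1, 0,-6.5,0,0,1,0,-7,0,0,1, 0,-7.5,0,0,1, 0,-8,0,0,1]'|egrep 'tool|force|clock'; python3 -m crank '[0,-0.5,0,0,1, 0,-1,0,0,1, 0,-1.5,0,0,1, 0,-2,0,0,1, 0,-2.5,0,0,1,0,-3,0,0,1, 0,-3,0,0,1]'|egrep 'tool|force|clock'; python3 - <<'E'
from h import *
snap("w13",(190,350,150,350),4,1.2,10)
E
```

```text
clock: 17.18
tool_pos: [0.5648, 0.115, 0.0177]
force: [0.1, -2.3, 0.8]
clock: 17.77
tool_pos: [0.5649, 0.1182, 0.0177]
force: [-1.2, -2.1, -0.4]
```

View pics/w13c.png

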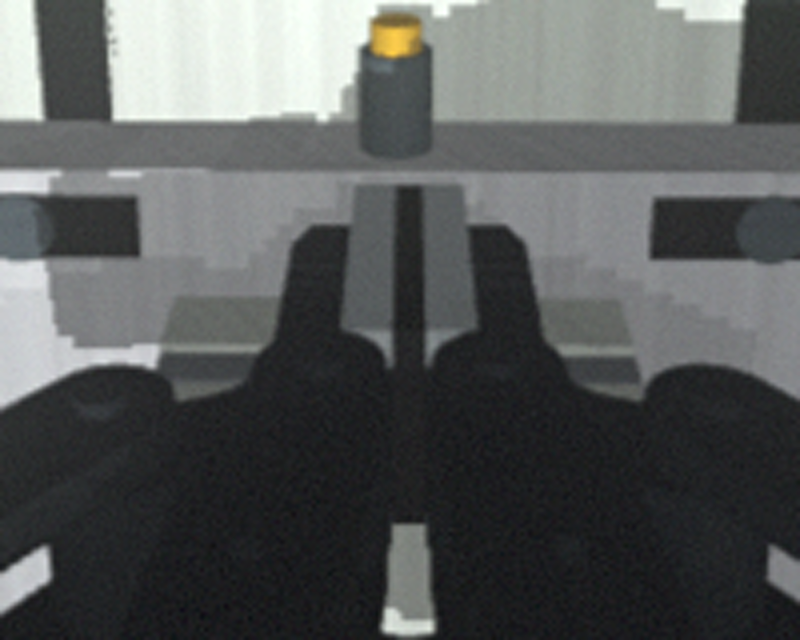

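```bash
python3 -m crank '[0,-0.5,0,0,1, 0,-1,0,0,1, 0,-1.5,0,0,1, 0,-2,0,0,1, 0,-2.5,0,0,1,0,-3,0,0,1, 0,-3.5,0,0,1, 0,-4,0,0,1,0,-4,0,0,1]'|egrep 'tool|force|clock'; for i in 1 2 3; do python3 -m crank '[0,-0.4,0,0,1, 0,-0.8,0,0,1, 0,-0.8,0,0,1]'|egrep 'tool|force'; done
```

```text
clock: 18.57
tool_pos: [0.565, 0.1222, 0.0177]
force: [0.2, -2.1, 0.5]
tool_pos: [0.5651, 0.1228, 0.0177]
force: [0.7, -1.6, 0.5]
tool_pos: [0.5651, 0.1237, 0.0177]
force: [0.1, -2.2, 0.7]
tool_pos: [0.5652, 0.1242, 0.0177]
force: [-0.9, -2.1, 0.3]
```

```bash
for i in 1 2 3 4 ; do python3 -m crank '[0,-0.3,0,0,1, 0,-0.5,0,0,1, 0,-0.5,0,0,1]'|egrep 'tool|force'; done
```

```text
tool_pos: [0.5652, 0.1245, 0.0177]
force: [-0.0, -2.6, 0.7]
tool_pos: [0.5652, 0.1253, 0.0177]
force: [-0.2, -2.4, 0.9]
tool_pos: [0.5652, 0.1258, 0.0177]
force: [-0.0, -3.2, 0.4]
tool_pos: [0.5652, 0.1258, 0.0177]
force: [-1.0, -4.7, 2.0]
```

```bash
for i in 1 2 ; do python3 -m crank '[0,-0.3,0,0,1, 0,-0.5,0,0,1, 0,-0.5,0,0,1]'|egrep 'tool|force'; done;  python3 - <<'E'
from h import *
snap("w14",(190,350,150,350),4,1.2,10)
E
```

```text
tool_pos: [0.5653, 0.1258, 0.0177]
force: [-0.8, -5.6, 2.1]
tool_pos: [0.5652, 0.1258, 0.0177]
force: [0.0, -5.8, 2.2]
```

View pics/w14c.png

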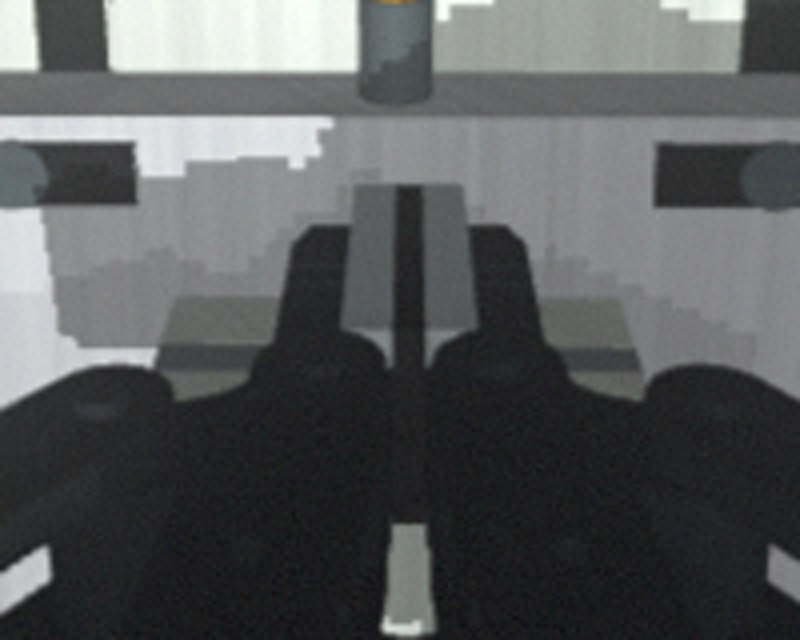

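```bash
python3 -m crank '[0,2,0,0,1, 0,10,0,0,1, -10,12,0,0,1, -50,12,0,0,1, -90,12,0,0,1, -100,12,0,7,1, -100,12,0,14,1,-100,12,0,21,1, -100,12,0,28,1, -100,12,0,35,1,-100,12,0,42,1,-100,12,0,49,1]'|egrep 'tool|force'; python3 - <<'E'
from h import *
plan([.642,.175,.12],87.3)
E
```

```text
tool_pos: [0.5649, 0.1171, 0.1186]
force: [0.9, -0.4, 0.4]
cur [0.5649 0.1171 0.1186] head z 128.33 tilt [ 0.0011  0.0026 -1.    ] shift [ -1.2 -96.4  -2.4] turn 41.03 or -138.97 q7 2.05 clk 21.87 F [ 0.9 -0.4  0.4] op 0.0001
```

```bash
python3 -m crank '[0,-16,0,7,0.5, 0,-32,0,14,0.5, 0,-48,0,21,0.5, 0,-64,0,28,0.5, 0,-80,0,35,0.5, 0,-96,-2,41,0.5,0,-96,-2,41,0.5,0,-96,-2,41,0.5]'|egrep 'tool|force'; python3 - <<'E'
from h import *
snap("w15",(40,190,150,350),4,1.0,0)
plan([.642,.175,.12],87.3)
E
```

```text
tool_pos: [0.6409, 0.1755, 0.1178]
force: [-0.5, -1.0, 0.5]
cur [0.6405 0.1743 0.1178] head z 87.76 tilt [-6.e-04  7.e-04 -1.e+00] shift [-2.2 -1.5  0.7] turn 0.46 or -179.54 q7 1.34 clk 22.58 F [ 0.2 -0.5  0.3] op 0.0427
```

View pics/w15c.png

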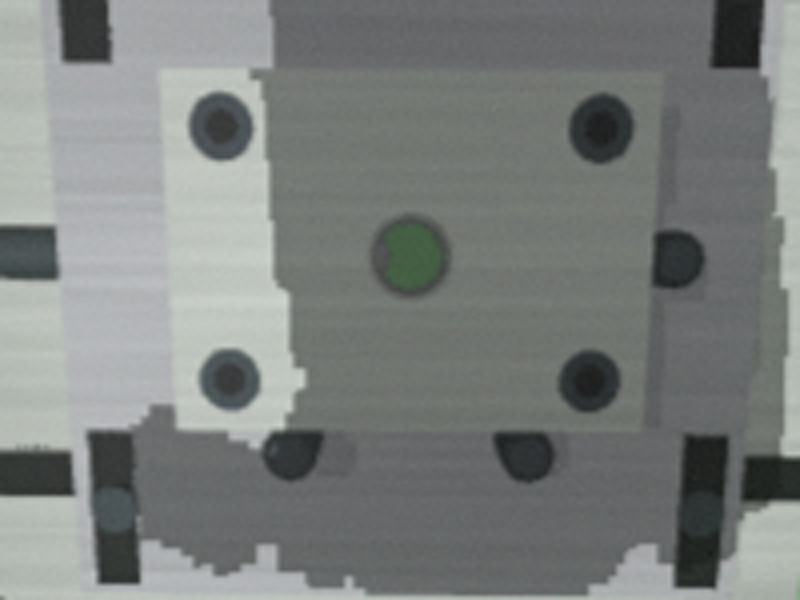

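```bash
python3 - <<'E'
from h import *
cp=ld("w15"); print(ray("wrist",np.array([[411,256]])/4.+[150,40]-.375,.056,cp).round(4))
plan([.61,-.177,.2],90)
E
```

```text
[[0.5692 0.1789 0.056 ]]
cur [0.6405 0.1743 0.1178] head z 87.76 tilt [-6.e-04  7.e-04 -1.e+00] shift [ -82.4   16.8 -352.2] turn -2.24 or 177.76 q7 1.34 clk 22.58 F [ 0.2 -0.5  0.3] op 0.0427
```

```bash
python3 -m crank '[-35,0,0,0,0.5, -60,3,-30,0,0.5, -82,5,-65,0,0.5, -82,7,-105,-0.5,0.5, -82,9,-145,-1,0.5, -82,11,-185,-1.5,0.5, -82,13,-225,-2,0.5, -82,15,-265,-2.2,0.5, -82,16,-305,-2.2,0.5, -82,17,-340,-2.2,0.5,-82,17,-352,-2.2,0.5,-82,17,-352,-2.2,0.5]'|egrep 'tool|force'; python3 -m crank '[0,0,0,0,0.5]'|egrep tool; python3 - <<'E'
from h import *
snap("w16",(30,180,150,350),4,1.0,0)
plan([.61,-.177,.2],90)
E
```

```text
tool_pos: [0.6066, -0.1844, 0.2003]
force: [0.1, -0.4, -0.3]
tool_pos: [0.6085, -0.1774, 0.1999]
cur [ 0.6093 -0.1752  0.1998] head z 89.91 tilt [ 4.0e-04  2.8e-03 -1.0e+00] shift [-0.2 -0.7 -1.8] turn -0.09 or 179.91 q7 1.94 clk 23.72 F [0.5 0.9 1. ] op 0.0424
```

View pics/w16.png

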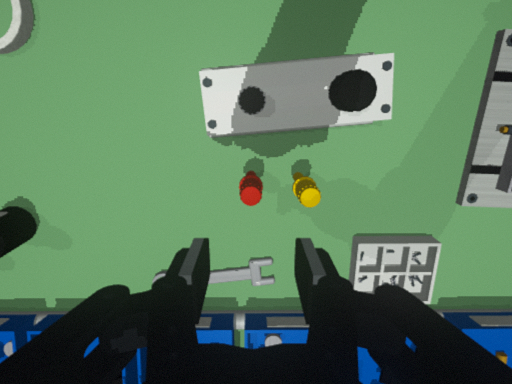

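```bash
python3 -m crank '[0,0,0,0,0.5]'|egrep tool; python3 - <<'E'
from h import *
snap("w17",(40,140,190,410),3.6,1.6,30)
print(manip.observe()["tool_pos"])
E
```

```text
tool_pos: [0.6098, -0.1739, 0.1997]
[ 0.60990028 -0.17393897  0.19971552]
```

View pics/w17c.png

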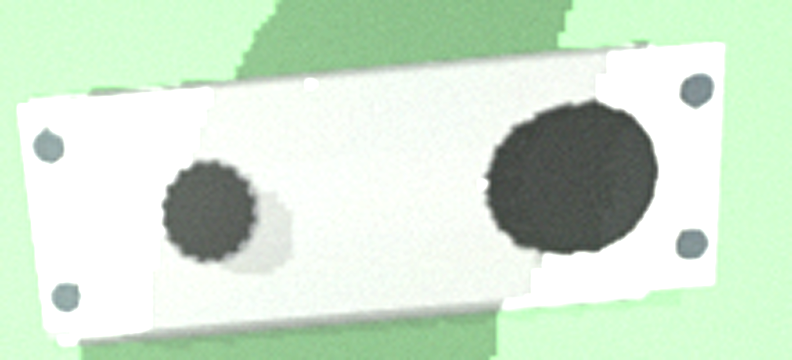

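```bash
python3 - <<'E'
from h import *
cp=ld("w17"); f=lambda L,z: ray("wrist",np.array(L)/3.6+[190,40]-.36,z,cp).round(4)
print(f([[209,211],[164,211],[256,211],[209,160],[209,262]],.108)); sc=f([[49,146],[66,297],[697,90],[691,243]],.07); print(sc, sc.mean(0))
y=(sc[2]+sc[3]-sc[0]-sc[1])/2; print(y, np.degrees(np.arctan2(-y[0],y[1])), sc.mean(0)-y/np.linalg.norm(y)*.042)
plan([.536,-.178,.12],90)
E
```

```text
[[ 0.5344 -0.1767  0.108 ]
 [ 0.5344 -0.1864  0.108 ]
 [ 0.5344 -0.1665  0.108 ]
 [ 0.524  -0.1766  0.108 ]
 [ 0.545  -0.1767  0.108 ]]
[[ 0.5189 -0.2161  0.07  ]
 [ 0.555  -0.2134  0.07  ]
 [ 0.5061 -0.0589  0.07  ]
 [ 0.5418 -0.056   0.07  ]] [ 0.53045 -0.1361   0.07   ]
[-0.013   0.1573  0.    ] 4.72445169717093 [ 0.53390928 -0.1779573   0.07      ]
cur [ 0.6099 -0.1739  0.1997] head z 90.06 tilt [ 3.0e-04  2.3e-03 -1.0e+00] shift [79.7 73.9 -4.2] turn 0.06 or -179.94 q7 1.94 clk 23.85 F [ 0.5 -0.  -0.1] op 0.0428
```

```bash
python3 - <<'E'
from h import *
plan([.5343,-.1772,.13],90)
E
python3 -m crank '[20,30,-2,0,0.5, 45,60,-3.4,0,0.5, 65,75.6,-3.4,0,0.5, 70,75.6,-3.4,0,0.5, 70,75.6,-3.4,0,0.5, 70,75.6,-3.4,0,0.5]'|egrep 'tool|force';python3 - <<'E'
from h import *
snap("w18")
plan([.5343,-.1772,.067],90)
E
```

```text
cur [ 0.6099 -0.1739  0.1997] head z 90.06 tilt [ 3.0e-04  2.3e-03 -1.0e+00] shift [69.7 75.6 -3.3] turn 0.06 or -179.94 q7 1.94 clk 23.85 F [ 0.5 -0.  -0.1] op 0.0428
tool_pos: [0.5356, -0.1789, 0.1305]
force: [-0.5, 0.3, 1.3]
cur [ 0.5363 -0.1794  0.1311] head z 89.96 tilt [ 3.7e-03 -5.0e-04 -1.0e+00] shift [64.1  2.2  2.3] turn -0.04 or 179.96 q7 1.98 clk 24.4 F [ 0.4  0.5 -0.3] op 0.043
```

View pics/w18.png

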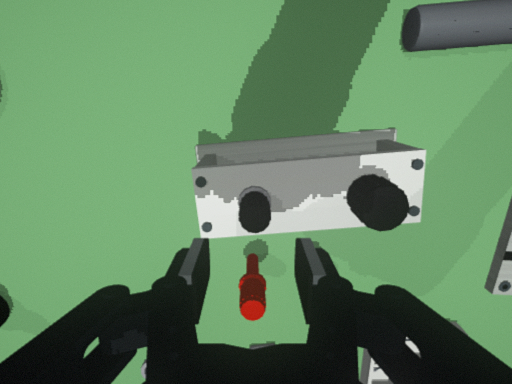

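```bash
python3 -m crank '[0,2,2,0,0.5,0,2,2,0,0.5, 15,2,2,0,0.5, 30,2,2,0,0.5, 35,2,2,0,0.5, 35,2,2,0,0.5,35,2,2,0,0.5]'|egrep 'tool|force';python3 - <<'E'
from h import *
snap("w19",(150,330,150,350),4)
plan([.5343,-.1772,.067],90)
E
```

```text
tool_pos: [0.5322, -0.1785, 0.0951]
force: [0.0, -0.3, 0.4]
cur [ 0.5326 -0.1787  0.0956] head z 89.8 tilt [ 1.6e-03 -6.0e-04 -1.0e+00] shift [28.6 -1.7  1.5] turn -0.2 or 179.8 q7 1.99 clk 25.03 F [0.9 0.1 0.1] op 0.0431
```

View pics/w19c.png

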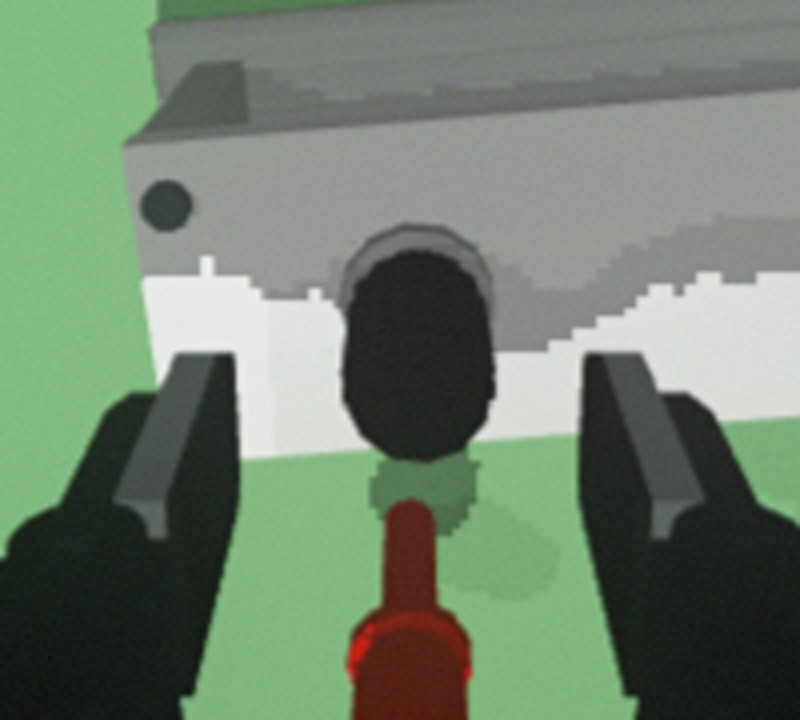

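```bash
python3 -m crank '[5,-1.7,1.4,0,0.5,12,-1.7,1.4,0,0.5, 18,-1.7,1.4,0,0.5, 22,-1.7,1.4,0,0.5, 25,-1.7,1.4,0,0.5, 28,-1.7,1.4,0,0.5,28,-1.7,1.4,0,0.5,28,-1.7,1.4,0,0.5]'|egrep 'tool|force';python3 - <<'E'
from h import *
snap("w20",(150,330,150,350),4)
plan([.5343,-.1772,.067],90)
E
```

```text
tool_pos: [0.5333, -0.177, 0.0665]
force: [0.2, -0.2, -0.5]
cur [ 0.5335 -0.1771  0.0668] head z 89.79 tilt [ 2.e-04 -1.e-04 -1.e+00] shift [-0.2 -0.8 -0.1] turn -0.21 or 179.79 q7 2.0 clk 25.75 F [-0.3 -0.1  0.7] op 0.0428
```

View pics/w20c.png

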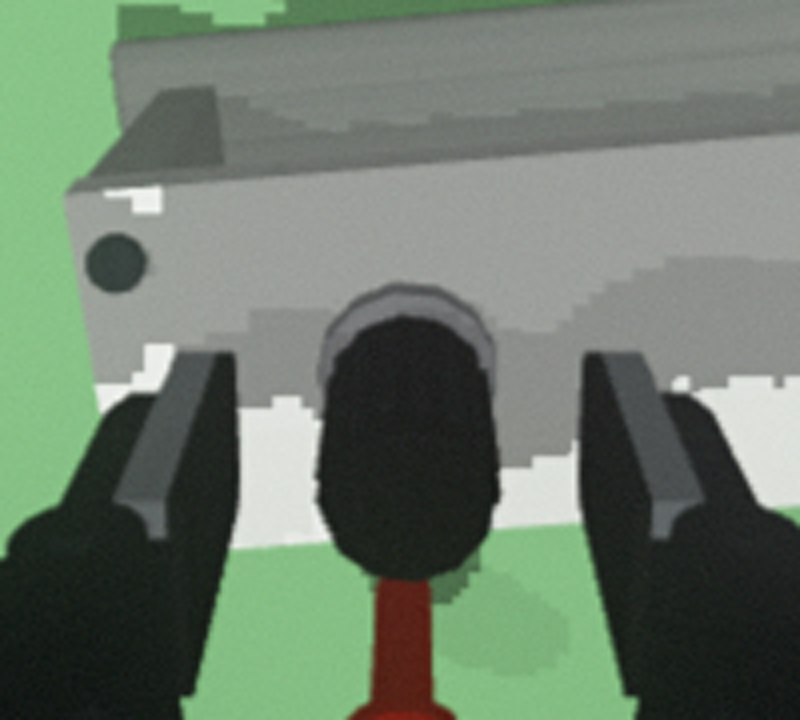

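```bash
python3 -m crank '[0,-0.8,-0.2,0,0.5, 0,-0.8,-0.2,0,1, 0,-0.8,-0.2,0,1, 0,-0.8,-0.2,0,1, 0,-0.8,-0.2,0,1, 0,-0.8,-0.2,0,1, 0,-0.8,-0.2,0,1]'|egrep 'tool|force|open'; python3 -m crank '[-1,0,0,0,1, -2,0,0,0,1, -3,0,0,0,1,-3,0,0,0,1]'|egrep 'tool|force|open'
```

```text
tool_pos: [0.5346, -0.1773, 0.0672]
force: [0.8, 0.9, 2.5]
opening: 0.0176
tool_pos: [0.5339, -0.1772, 0.0695]
force: [0.5, 0.3, -0.2]
opening: 0.0177
```

```bash
python3 -m crank '[-5,0,0,0,1, -15,0,0,0,1, -30,0,0,0,1,-50,0,0,0,1,-75,0,0,0,1,-95,0,0,0,1,-100,0,0,0,1,-100,0,0,0,1,-100,0,0,0,1]'|egrep 'tool|force|open'; python3 - <<'E'
from h import *
snap("w21"); snap("s21",(90,230,160,300),4,name="scene")
plan([.569,.1788,.15],87.3)
E
```

```text
tool_pos: [0.5338, -0.1771, 0.1694]
force: [-0.1, -0.2, -1.3]
opening: 0.0177
cur [ 0.533  -0.1767  0.168 ] head z 89.8 tilt [-0.0032  0.001  -1.    ] shift [ 18.3 -34.8 355.6] turn 2.5 or -177.5 q7 1.97 clk 27.52 F [-0.2 -0.2 -0.9] op 0.0179
```

View pics/w21.png

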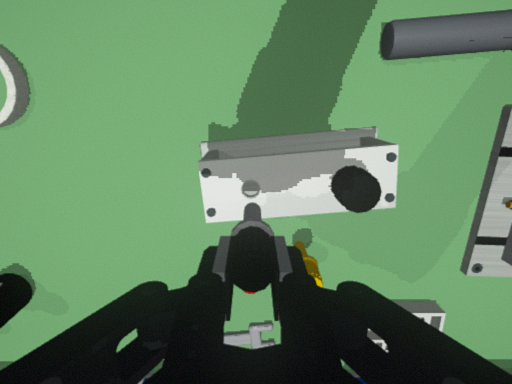

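View pics/s21c.png

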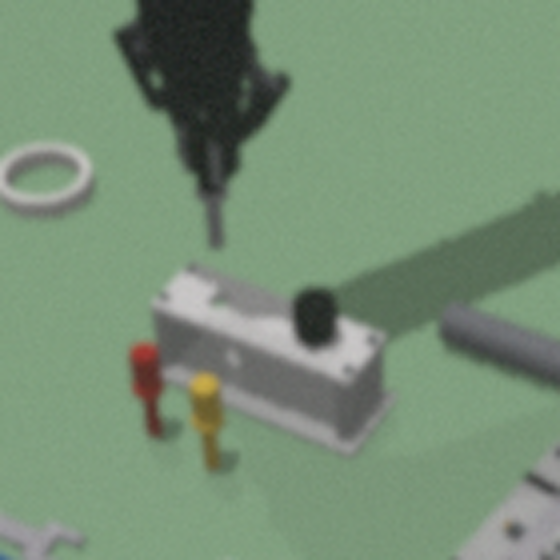

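```bash
python3 -m crank '[0,-3,35,0.5,1, 0,-6,72,1,1, 0,-10,110,1.5,1, 0,-14,148,2,1, 0,-18,186,2.5,1, 0,-22,224,2.5,1, 0,-26,262,2.5,1, 0,-29,295,2.5,1, 0,-32,325,2.5,1, 10,-33,343,2.5,1, 20,-34,353,2.5,1, 28,-35,356,2.5,1]'|egrep 'tool|force|open'; python3 -m crank '[0,0,0,0,1,0,0,0,0,1,0,0,0,0,1,0,0,0,0,1]'|egrep 'tool|force|open'; python3 - <<'E'
from h import *
snap("w22",(170,320,170,340),4.5)
plan([.569,.1788,.12],87.3)
E
```

```text
tool_pos: [0.5686, 0.1811, 0.1389]
force: [0.9, -0.1, -2.2]
opening: 0.0179
tool_pos: [0.5713, 0.1764, 0.1424]
force: [0.3, -1.1, -1.1]
opening: 0.0178
cur [0.5712 0.1769 0.1425] head z 87.13 tilt [ 1.5e-03 -2.0e-04 -1.0e+00] shift [22.5  2.4  1.8] turn -0.17 or 179.83 q7 1.27 clk 28.9 F [-0.1 -0.3 -1.2] op 0.0178
```

View pics/w22c.png

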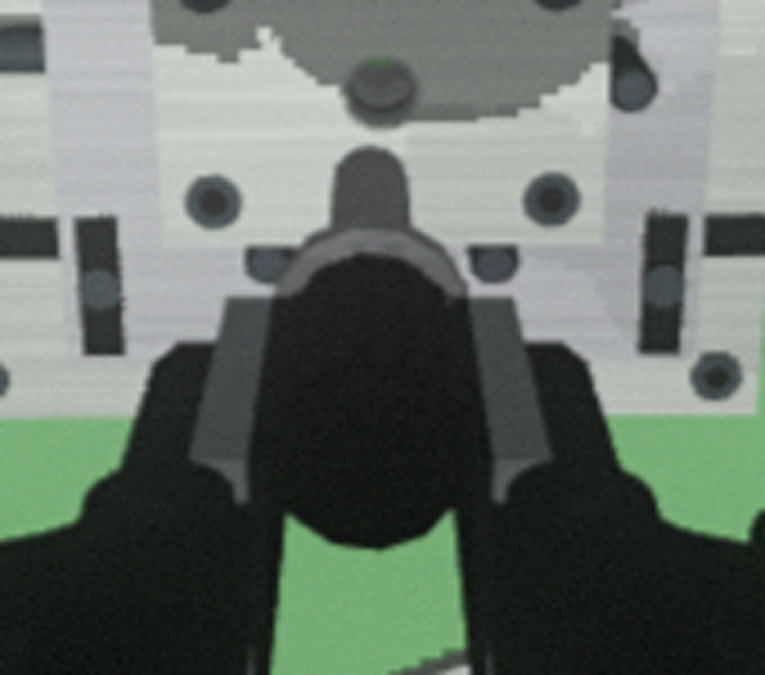

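```bash
python3 - <<'E'
from h import *
cp=ld("w22"); s=manip.observe();R=rot(s);p=s["tool_pos"]
f=lambda P:((proj("wrist",P,cp)+.39-[170,170])*4.5).round(1).tolist()
for dy in (-.002,0,.002):
  ang=np.linspace(0,2*np.pi,73)
  for r,dx in ((.005,.045),(.006,.044)):
    q=np.array(f([p+R@np.array([dx,dy+r*np.sin(a),r*np.cos(a)]) for a in ang])); print(dy,r,"top row",q[:,1].min(),"cols",q[:,0].min(),q[:,0].max())
print("grip top edge rows", [ (dy,np.array(f([p+R@np.array([-.036,dy+.01*np.sin(a),.01*np.cos(a)]) for a in np.linspace(0,6.28,73)]))[:,1].max()) for dy in (-.002,0,.002)])
print("tcp hole pred", f([[.569,.1788,.056]]))
E
```

```text
-0.002 0.005 top row 162.6 cols 340.4 404.1
-0.002 0.006 top row 158.6 cols 333.9 410.6
0 0.005 top row 150.4 cols 340.3 404.2
0 0.006 top row 146.3 cols 333.8 410.7
0.002 0.005 top row 138.2 cols 340.2 404.2
0.002 0.006 top row 134.0 cols 333.6 410.8
grip top edge rows [(-0.002, np.float64(551.5)), (0, np.float64(534.7)), (0.002, np.float64(517.8))]
tcp hole pred [[381.9, 92.7]]
```

```bash
python3 -m crank '[4,2.4,1.8,0,1, 12,2.4,1.8,0,1, 22,2.4,1.8,0,1, 30,2.4,1.8,0,1, 34,2.4,1.8,0,1, 34,2.4,1.8,0,1,34,2.4,1.8,0,1,34,2.4,1.8,0,1]'|egrep 'tool|force|open'; python3 - <<'E'
from h import *
snap("w23",(170,320,170,340),4.5)
plan([.569,.1788,.107],87.3)
E
```

```text
tool_pos: [0.5685, 0.1806, 0.1079]
force: [1.5, 0.5, -1.8]
opening: 0.018
cur [0.5686 0.1807 0.1082] head z 87.3 tilt [ 1.1e-03  3.0e-04 -1.0e+00] shift [ 1.2 -0.4 -1.8] turn -0.0 or 180.0 q7 1.27 clk 29.62 F [ 0.2 -0.6 -1.1] op 0.0178
```

View pics/w23c.png

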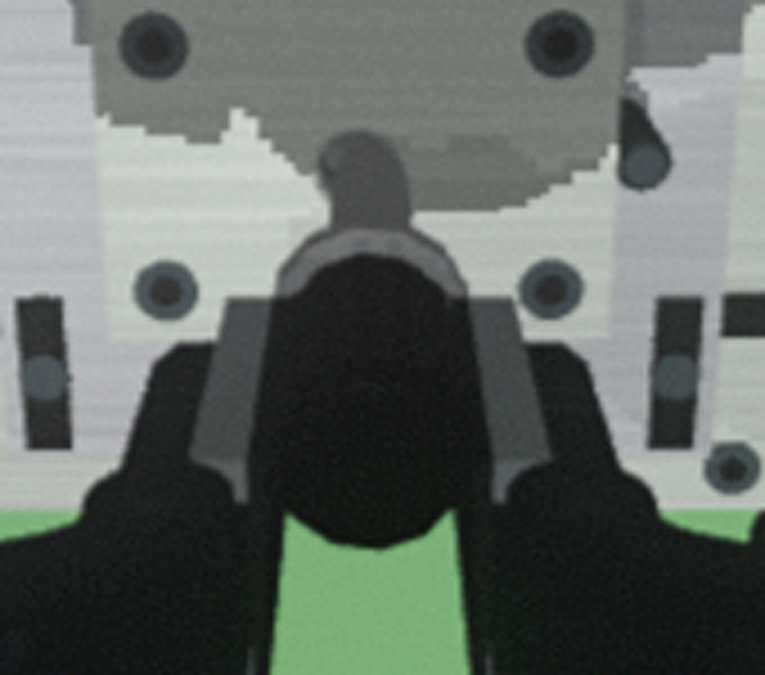

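```bash
python3 -m crank '[0,-0.4,-1.9,0,1, 0,-0.4,-1.9,0,1, 0,-0.4,-1.9,0,1, 0,-0.4,-1.9,0,1]'|egrep 'tool|force|open'; python3 - <<'E'
from h import *
snap("w24",(200,250,210,290),8,1.6,20)
plan([.569,.1788,.107],87.3)
E
```

```text
tool_pos: [0.5686, 0.1786, 0.1079]
force: [0.3, 0.1, -1.6]
opening: 0.0179
cur [0.5686 0.1786 0.1079] head z 87.29 tilt [ 3.e-04  2.e-04 -1.e+00] shift [ 0.9 -0.4  0.2] turn -0.01 or 179.99 q7 1.27 clk 30.0 F [-0.1 -0.2 -0.6] op 0.0175
```

View pics/w24c.png

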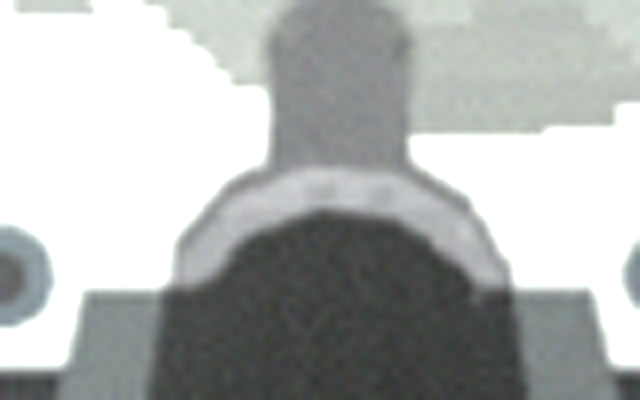

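```bash
for i in 1 2 3; do python3 -m crank '[1.2,-0.1,0,0,1, 2.5,-0.1,0,0,1, 4,-0.1,0,0,1,4,-0.1,0,0,1]'|egrep 'tool|force'; done
```

```text
tool_pos: [0.5682, 0.1786, 0.1032]
force: [-1.3, 0.4, -0.7]
tool_pos: [0.5686, 0.1786, 0.0993]
force: [0.1, -0.6, -1.6]
tool_pos: [0.5686, 0.1786, 0.0953]
force: [1.1, 0.4, -1.3]
```

```bash
for i in 1 2 3; do python3 -m crank '[1.5,0,0,0,1, 3,0,0,0,1, 4.5,0,0,0,1, 6,0,0,0,1, 6,0,0,0,1]'|egrep 'tool|force'; done
```

```text
tool_pos: [0.5686, 0.1786, 0.0893]
force: [-0.6, 0.8, -0.5]
tool_pos: [0.5686, 0.1786, 0.0833]
force: [-0.5, 0.7, -1.7]
tool_pos: [0.5686, 0.1785, 0.0773]
force: [-0.6, -0.5, -1.0]
```

```bash
for i in 1 2 3 4; do python3 -m crank '[1,0,0,0,1, 2,0,0,0,1, 3,0,0,0,1, 3,0,0,0,1]'|egrep 'tool|force'; done
```

```text
tool_pos: [0.5687, 0.1786, 0.0745]
force: [-0.3, -0.5, -1.4]
tool_pos: [0.5687, 0.1786, 0.0715]
force: [0.5, 0.0, -1.0]
tool_pos: [0.5688, 0.1789, 0.0686]
force: [-0.2, -0.4, -0.3]
tool_pos: [0.569, 0.1793, 0.0658]
force: [-0.5, 0.9, -0.2]
```

```bash
for i in 1 2 3; do python3 -m crank '[1,0,0,0,1, 2,0,0,0,1, 3,0,0,0,1, 3,0,0,0,1]'|egrep 'tool|force'; done
```

```text
tool_pos: [0.5688, 0.1791, 0.0625]
force: [1.8, 2.6, -0.7]
tool_pos: [0.5687, 0.179, 0.0593]
force: [1.5, 1.8, -0.6]
tool_pos: [0.5685, 0.1788, 0.0563]
force: [1.0, 3.6, -0.8]
```

```bash
for i in 1 2 3 4; do python3 -m crank '[0.5,0,0,0,1, 1,0,0,0,1, 1,0,0,0,1]'|egrep 'tool|force'; done
```

```text
tool_pos: [0.5687, 0.1788, 0.0557]
force: [0.4, 2.3, 0.2]
tool_pos: [0.5687, 0.1787, 0.0546]
force: [1.7, 2.8, 0.3]
tool_pos: [0.5686, 0.1787, 0.0535]
force: [-0.6, 3.0, -0.9]
tool_pos: [0.5688, 0.1787, 0.0532]
force: [-1.1, 2.5, 4.4]
```

```bash
for i in 1 2 3; do python3 -m crank '[0.5,0,0,0,1, 0.8,0,0,0,1, 0.8,0,0,0,1]'|egrep 'tool|force'; done; python3 - <<'E'
from h import *
snap("w25"); snap("s25",(180,280,250,370),5,name="scene")
E
```

```text
tool_pos: [0.5688, 0.1786, 0.0532]
force: [-1.8, 2.1, 7.8]
tool_pos: [0.5688, 0.1787, 0.0531]
force: [-3.1, 1.6, 11.8]
tool_pos: [0.5689, 0.1787, 0.0531]
force: [-4.6, 0.8, 14.6]
```

View pics/w25.png

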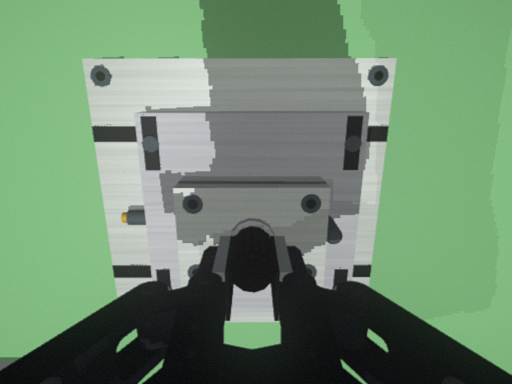

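View pics/s25c.png

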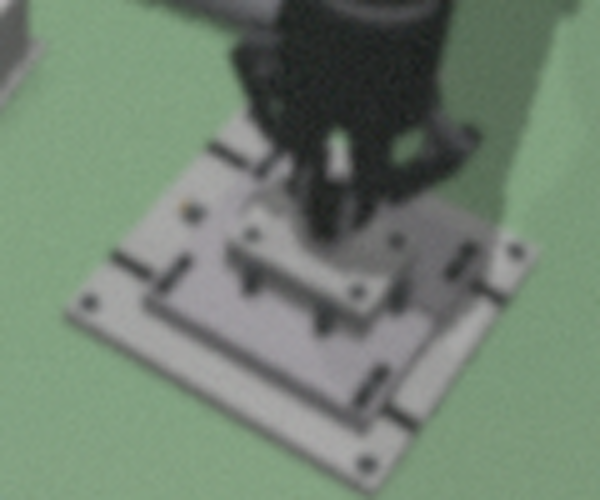

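```bash
python3 -m crank '[-1,0,0,0,1, -2,0,0,0,1, -2,0,0,0,1, -2,0,0,0,0.5, -2,0,0,0,0.5, -2,0,0,0,0.5,-2,0,0,0,0.5]'|egrep 'tool|force|open'; python3 -m crank '[-4,0,0,0,0.5, -10,0,0,0,0.5,-20,0,0,0,0.5,-40,0,0,0,0.5,-70,0,0,0,0.5,-90,-30,0,0,0.5,-90,-60,0,0,0.5,-90,-72,0,0,0.5,-90,-72,0,0,0.5,-90,-72,0,0,0.5,-90,-72,0,0,0.5]'|egrep 'tool|force|open'; python3 - <<'E'
from h import *
snap("w26",(40,190,150,350),4);snap("s26",(180,280,250,370),5,name="scene")
E
```

```text
tool_pos: [0.5684, 0.1771, 0.0514]
force: [-0.2, -0.8, -0.3]
opening: 0.0427
tool_pos: [0.6397, 0.1756, 0.1425]
force: [-0.6, 0.6, 0.7]
opening: 0.0426
```

View pics/w26c.png

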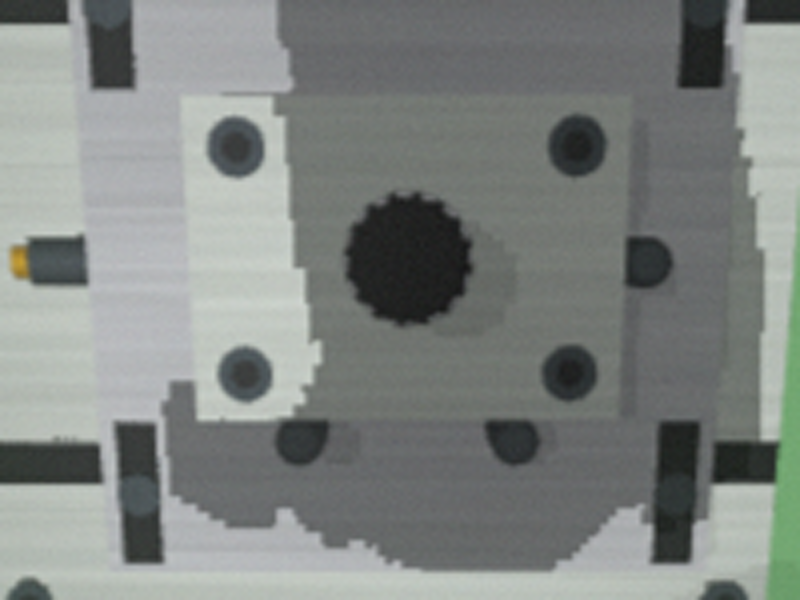

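View pics/s26c.png

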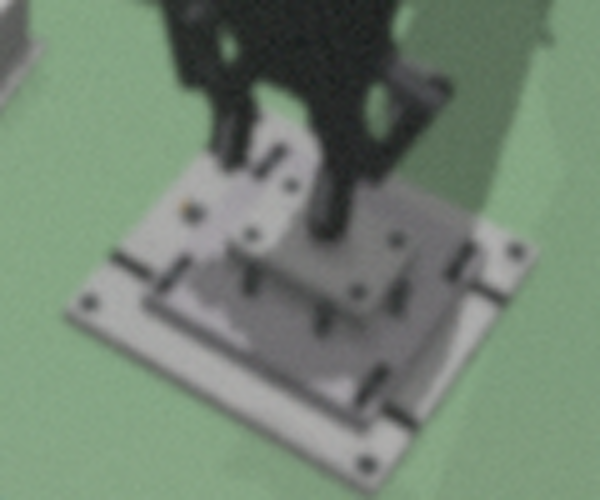

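```bash
python3 -m crank '[-15,30,0,0,0, -15,60,0,0,0, -15,85,0,0,0,-15,85,0,0,0,-15,85,0,0,0,-15,85,0,0,0]'|egrep 'tool|force|open'; python3 - <<'E'
from h import *
snap("w27",(190,340,160,360),4)
E
```

```text
tool_pos: [0.5561, 0.1794, 0.158]
force: [1.5, 0.7, 1.1]
opening: 0.0855
```

View pics/w27c.png

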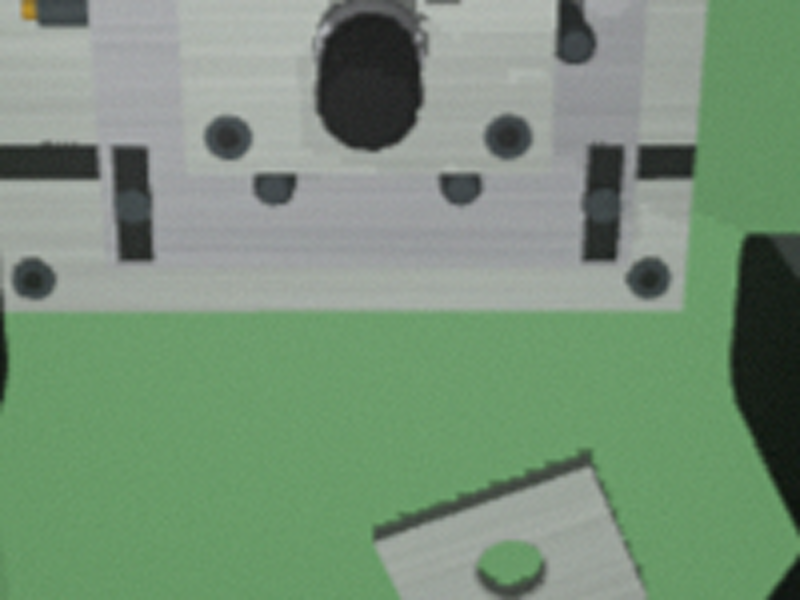

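```bash
python3 - <<'E'
from h import *
im=cv2.imread("pics/w27.png")[130:240,180:330]; cv2.imwrite("pics/w27d.png",cv2.resize(im,None,fx=5.3,fy=5.3,interpolation=cv2.INTER_CUBIC))
cp=ld("w27"); f=lambda L,z: ray("wrist",np.array(L),z,cp)
E
```

View pics/w27d.png

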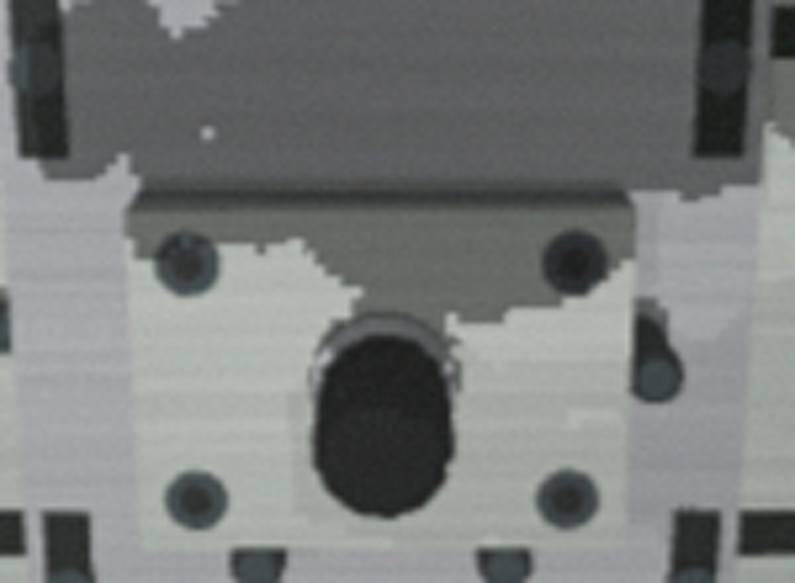

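```bash
python3 - <<'E'
from h import *
s=manip.observe();print(s["clock"],s["force"],abs(s["qd"]).max()); print(manip.finish_job())
E
```

```text
38.5833 [ 0.3626704  -0.814203    0.57810865] 0.01565055511037431
the job is handed in; nothing more can be done
None
```

The job is done and was handed in at 38.6 s of the 72 s allowed. No verdict was reported.

- **Squaring the pack:** My first push in jig x had the fingertips too high and moved only the cover plate. I backed off, lowered the fingers and pushed all three plates against the two x stops at about 6.5 N. I then pushed them against the y stop at about 6 N. A view straight down showed the bench through all three holes, with the ball visible in the nest.
- **Finding the hole:** Feel gave (0.5691, 0.1787) m and the camera gave (0.5692, 0.1789) m, so they agreed to about 0.2 mm.
- **Inserting the pin:** I took the slim-grip pin from the rack and passed it through the plates without feeling any snag. I pressed it past the ball until the force rose to about 15 N without the pin going any lower. From the grip height, that puts the shoulder about 56 mm up.
- **Last checks:** After I let go, the wrist pictures showed the plates' edges flush on the -x side, the cover plate against the stops and the pin's flange on the cover plate. I did not measure the pin's tilt or the lower plates' angles separately after letting go. I touched nothing else on the bench, and the arm was clear and almost still (fastest joint about 0.016 rad/s).

One mismatch: the fingertips sat at least 12 to 14 mm farther back from the tool point than the text suggested, so I set the pushing heights by camera and force.

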